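# Snap the retaining clip onto the sander's pivot pin with the fork

## Task

Pick up the fork tool and use it to push the loose split clip, which lies on the belt sander's deck, sideways into the groove of the pivot pin until it snaps fully home round the pin. Only the fork may touch the clip, never the gripper. Then lay the fork back down flat on the bench and let go, leaving the tin, bush, candlestick and screwdriver where they are.

Things in the scene. Friction and masses are not known exactly. Their poses are not given: they have to be found in the camera images.
- machine: Fixed idler end of a belt sander: green block, its flat deck 50 mm above the bench. Origin on the bench plane, on the pivot pin's axis; z up. Block spans x -170 to +130, y -115 to +115 mm. On the deck a fence 10 mm thick, 28 mm high runs along x from -50 to +60 mm at y -104 mm. The clip starts on the bare -x side of the pin.
- drum (a point): Axis of the machine's fixed black rubber drum at deck height, at x +92 mm in the machine's frame: radius 34 mm, top 64 mm above the deck, with a steel axle end up to 72 mm.
- pin (a point): The upright steel pivot pin's axis at deck height. Neck (the groove) 20 mm diameter from the deck to 9.5 mm above it, then a head of 30 mm diameter up to 20.5 mm above the deck. Axes as machine.
- clip: Loose bright steel split clip, 6 mm thick, 74 mm long, 62 mm wide, 90 g, flat on the deck. Origin: underside, centre of the seat that takes the pin's neck; z up, +x out of the open mouth, which starts within about 40 degrees of facing the pin. It takes about 5 to 15 N of push to snap it home; then the seat surrounds the pin's axis with 1 mm of play.
- clip_mouth (a point): Middle of the clip's mouth between its jaw tips, x +28 mm in the clip's frame. The jaws are 30 mm apart inside here and narrow to 15 mm at x +10 mm; they are sprung, give way to the neck and close behind it.
- clip_back (a point): Middle of the clip's flat back edge, x -26 mm in the clip's frame. The edge is 62 mm wide; from its middle a tongue 16 mm wide runs on backwards to x -46 mm.
- fork: Fork tool lying flat on the bench: dark steel plate 8 mm thick, 0.3 kg, with a pale wooden grip block standing on it. Origin: underside, below the block's middle; z up, +x towards the prongs. Block 56 mm (x) x 22 mm (y), from 8 to 58 mm height: grip it from above across y. Plate spans x -64 to +61 mm, 36 mm wide, 72 mm from x +16 mm on. It balances at the block's middle.
- fork_notch (a point): Middle of the line between the fork's two prong ends, x +61 mm in the fork's frame, 4 mm up. Slot between the prongs 24 mm wide, 27 mm deep; each prong 24 mm wide. The clip's tongue goes into the slot while the flat prong ends push on the clip's back edge.
- tin: Bystander: closed tin, 72 mm diameter, 62 mm high, on the bench. Origin: centre of its underside.
- bush: Bystander: loose brass bush, 36 mm diameter, 34 mm high, standing on the deck on the machine's +y side of the pin. Origin: centre of its underside.
- candlestick: Bystander: small brass candlestick, 72 mm diameter foot, 76 mm high, on the bench. Origin: centre of its underside.
- screwdriver: Bystander: screwdriver lying on the bench. Origin near its middle.
Mind the look-alikes: they are no part of the job. Several things have the shape of the clip; the one meant has the colours described above.

How it is judged (in metres and radians):
On the way, in this order (a step that is already met when the one before it is completed fails the run):
1. the fork stands behind the clip and has pushed it at least 10 mm (distance of clip from where it was at the start of the episode above 0.01 m and horizontal distance between fork_notch and clip below 0.045 m), for 0.05 s.
2. the clip is home on the pin, within 3 mm of centred, with the fork still behind it (horizontal distance between clip and pin below 0.003 m and horizontal distance between fork_notch and clip below 0.045 m), for 0.1 s.
At the end, for the whole second after the job is handed in: The clip sits in the pin's groove, its seat within 3 mm of the pin's axis and lying flat (under 0.1 rad); the fork lies flat, block up, on the bench itself (underside within 6 mm of it, tilt under 0.08 rad), at rest and released (horizontal distance between clip and pin below 0.003 m and angle between clip's own z axis and vertical below 0.1 rad and z of clip in the frame of pin between -0.003 and 0.006 m and height (world z) of fork below 0.006 m and angle between fork's own z axis and vertical below 0.08 rad and linear speed of fork below 0.02 m/s); the robot touches nothing.
It fails at once if the gripper or arm touches the clip (contact force between any of the fingers, the arm and clip above 0.5 N).
It fails at once if a bystander (tin, bush, candlestick, screwdriver) is moved more than 20 mm (distance of any of tin, bush, candlestick, screwdriver from where it was at the start of the episode above 0.02 m).
It also fails if it takes over 72 s, if anything falls off the work surface, if the arm or the gripper's body presses on something with over 40 N, if the wrist force passes 120 N, or if a joint passes its speed limit or range.

## Robot

A 6-joint arm with a two-finger parallel gripper is mounted at the origin on the work surface. World frame = base frame: x ahead of the robot, y to its left, z up, the work surface at z = 0. Lengths are in mm, angles in rad, forces in N, time in s.
With the tool pointing down it reaches from about 350 to 775 mm from the base axis. Payload 7.3 kg.
Tool frame: the origin (TCP) lies at the very end of the fingers, on their centre line; the grasp point (between the pads) lies 19 mm behind it; z points along the fingers, y is the direction in which the jaws open and shut (so a half turn about z gives the same grasp; the last joint's range is limited). The gripper opens to 92 mm and grips with 3 to 60 N. Pads are 19 mm wide; open, the fingers measure 130 mm over their backs; the gripper's body (75 mm by 190 mm) begins 47 mm behind the grasp point.
Start: joints at [-0.146, 0.342, 1.524, -0, 1.275, -0.146], TCP at [525.019, 0.019, 226.741] pointing down, gripper open.
Joint ranges: [-2.53, 2.53], [-0.77, 2.02], [0.04, 2.7], [-1, 4.14], [0.28, 2.66], [-3.11, 3.11]. Speed limits (rad/s): [2.57, 2.57, 3.14, 3.14, 3.14, 3.14].

## Interface

Orientations are given as [roll, pitch, yaw] about the fixed x, y, z axes, in that order (R = Rz(yaw) Ry(pitch) Rx(roll)).
In Python, from plant import bot gives the robot as it stands.
- The arm moves only by the tool arm_command, never from a script. Its argument "targets" is a list of rows, each an object of numbers: "x", "y", "z": the shift along the world's x, y, z in cm; "roll": the turn about the world's z in rad. In form: [{"x": .., "y": .., "z": .., "roll": ..}, ...]. A call has 1 to 8 rows; each row is the pose to reach, as a shift and turn from the pose commanded when the call began; what a row does not reach only later rows make up. A row lasts 1/12 s, in which the tool goes at most 41.7 mm and 7.16 degrees, less where a joint would pass 70% of its speed; a pose out of reach is approached as far as the arm can. A call with a gripper value outside its range is refused whole. "fingers" is the opening, from 0 (shut) to 1 (fully open), set as the call begins (left out, the last holds). The fingers move at their own pace and stop on an object; the grip force is fixed at half the most. Time passes only in rows, so rows that repeat a pose let the fingers close. It gives the time, the measured TCP pose, the force and the opening at its end, in the units of the state.
- bot.get_obs(): the state, without advancing time (a new reading comes with each control period).
- bot.capture(name): name is "scene" or "side" or "wrist"; returns a dict with "img" (480x640x3 uint8, blue, green, red), "fx", "fy", "cx", "cy" (pixels), "position" and "rotation" of the camera in the world; the wrist camera has in their place "hand_eye" (4x4, takes a point from camera to tool coordinates, whose origin is the TCP and whose axes are the flange's). Camera axes: x right, y down, z forward; pixel columns grow to the right and rows downward; lengths in mm; the calibration is good to about 2 mm. A picture is of the moment at which its call begins: read the wrist's pose just before it. There is no depth.
- bot.close_job(): hands the job in, once; it reports no verdict.
The state is a dict: "time": time; "joint_positions": joint angles; "dq": joint speeds; "tau": joint torques, N m; "tool_pos": TCP position; "tcp_rot": TCP orientation; "contact_force": force on the tool from outside, world axes, zero at the start; "moment": the same for the moment, N m; "grip_width": finger opening in mm.
Only numpy, scipy, OpenCV 4.12 (cv2) and the standard library are available. Lean on these libraries where they do the work, as an engineer would, in place of code of your own. Each camera call takes 0.05 s, during which the arm holds its last target.

## Working session

There is one attempt and no reset: what is moved stays moved. The work goes in short steps, Python scripts to look and compute and a tool call to move; the robot and the scene stay as the last step left them, time stands still between calls to the robot, and variables do not carry over. Pictures are saved under pics/ and viewed, and the job is handed in when it is done.

Besides the shell and the picture viewer there is one more tool, called after "Emit:" by a JSON object that holds its "method" and its "body", one argument or row to a line. arm_command: Moves the arm, as the interface text tells. Its arguments: {"type":"object","properties":{"targets":{"type":"array","items":{"type":"object","properties":{"x":{"type":"number"},"y":{"type":"number"},"z":{"type":"number"},"roll":{"type":"number"}}}},"fingers":{"type":"number"}},"required":["targets"]}

```bash
ls; mkdir -p pics
cat > h.py <<'E'
import numpy as np,cv2
from plant import bot
from scipy.spatial.transform import Rotation as R
E
python3 - <<'E'
from h import *
for n in ("scene","side","wrist"):
    o=bot.get_obs()
    c=bot.capture(n); cv2.imwrite(f"pics/{n}0.png",c["img"])
    np.save(f"{n}0.npy",{**c,"obs":o},allow_pickle=True)
    print(n,{k:v for k,v in c.items() if k!="img"})
print(bot.get_obs())
E
```

```text
pics
scene {'fx': 554.09803529868, 'fy': 554.09803529868, 'cx': 327.2819861065516, 'cy': 230.2919211649993, 'position': array([1444.41261979, -173.54751552,  699.59685016]), 'rotation': array([-2.16027876,  0.00509646,  1.35465212])}
side {'fx': 574.4067382130054, 'fy': 574.4067382130054, 'cx': 326.47217696323804, 'cy': 230.39027950099026, 'position': array([ -82.18030209, -837.91423721,  743.09380032]), 'rotation': array([-2.15174918,  0.00469177, -0.61764314])}
wrist {'fx': 410.161794442732, 'fy': 410.161794442732, 'cx': 317.65821777240603, 'cy': 234.21575607978707, 'hand_eye': array([[ 5.47061081e-04, -9.64212856e-01, -2.65128777e-01,
         7.17730330e+01],
       [ 9.99999780e-01,  6.27226523e-04, -2.17701441e-04,
        -1.03796642e+00],
       [ 3.76206329e-04, -2.65128599e-01,  9.64212987e-01,
        -1.57530266e+02],
       [ 0.00000000e+00,  0.00000000e+00,  0.00000000e+00,
         1.00000000e+00]])}
{'time': 0.15, 'joint_positions': array([-1.45994937e-01,  3.42533996e-01,  1.52476569e+00, -3.81753397e-06,
        1.27538978e+00, -1.45992166e-01]), 'dq': array([ 0.00123592, -0.00325894, -0.00199375,  0.00145967, -0.00160585,
       -0.00032235]), 'tau': array([ 7.52666965e-04, -4.31470585e+01, -2.44352603e+01,  7.18239485e-02,
        5.38185902e-02, -1.32920518e-04]), 'tool_pos': array([5.24712197e+02, 6.60614627e-02, 2.26230634e+02]), 'tcp_rot': array([-3.14050698e+00, -1.55945940e-04,  1.57079458e+00]), 'contact_force': array([ 0.850501  , -0.45116244, -0.38007533]), 'moment': array([ 0.00846443, -0.06242488,  0.01978291]), 'grip_width': 91.65713237884387}
```

View pics/scene0.png

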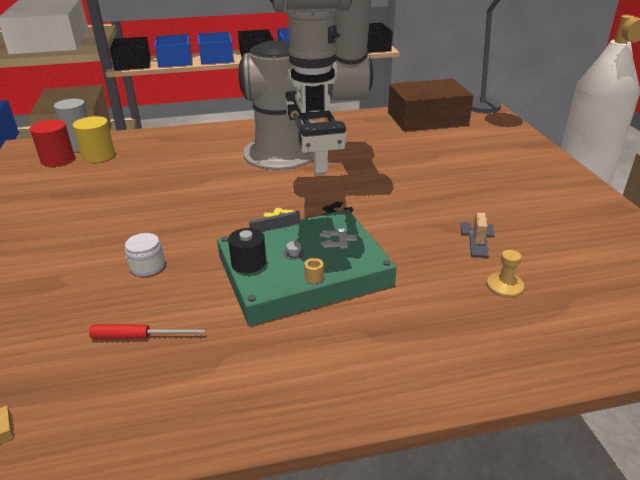

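View pics/side0.png

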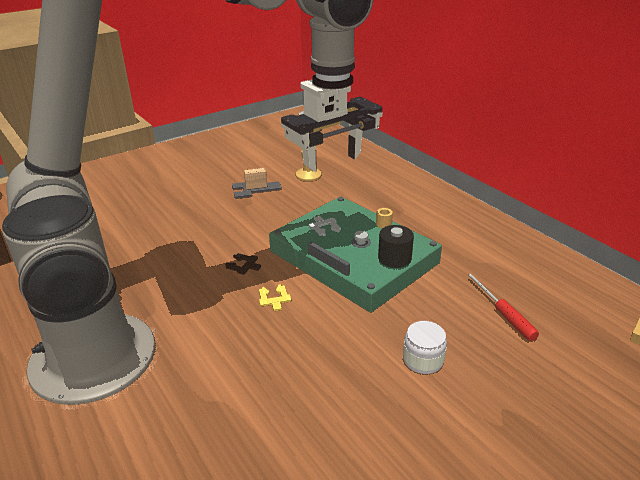

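View pics/wrist0.png

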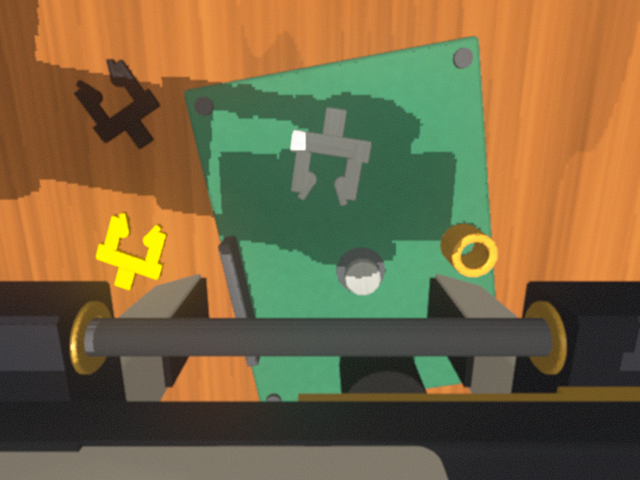

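```bash
cat >> h.py <<'E'
def pose(c,o=None):
    if "hand_eye" in c:
        H=c["hand_eye"]; Rt=R.from_euler("xyz",o["tcp_rot"]).as_matrix()
        return Rt@H[:3,:3], Rt@H[:3,3]+np.array(o["tool_pos"])
    return R.from_euler("xyz",c["rotation"]).as_matrix(), np.array(c["position"])
def p2w(c,px,z,o=None):
    Rc,p=pose(c,o); px=np.atleast_2d(px).astype(float)
    d=np.c_[(px[:,0]-c["cx"])/c["fx"],(px[:,1]-c["cy"])/c["fy"],np.ones(len(px))]@Rc.T
    s=(z-p[2])/d[:,2]
    return p+d*s[:,None]
def w2p(c,P,o=None):
    Rc,p=pose(c,o); q=(np.atleast_2d(P)-p)@Rc
    return np.c_[c["fx"]*q[:,0]/q[:,2]+c["cx"],c["fy"]*q[:,1]/q[:,2]+c["cy"]]
def load(n): 
    c=np.load(n+".npy",allow_pickle=True).item(); return c,c.get("obs")
def crop(img,x0,y0,x1,y1,f,name):
    cv2.imwrite("pics/"+name,cv2.resize(img[y0:y1,x0:x1],None,fx=f,fy=f,interpolation=cv2.INTER_CUBIC))
E
python3 - <<'E'
from h import *
c,o=load("wrist0")
print("deck bolts/corners",p2w(c,[(204,106),(463,58),(186,91),(477,37),(361,255),(335,110),(360,272)],50,o).round(1))
print("pin head top",p2w(c,[(362,276)],70.5,o).round(1))
crop(c["img"],270,90,420,310,2.7,"clip0.png")
c,o=load("scene0")
print("scene: fork plate",p2w(c,[(480,235),(480,252),(463,229),(493,230)],8).round(1), "grip top",p2w(c,[(481,215)],58).round(1))
print("pin",p2w(c,[(292,246)],70.5),"clip",p2w(c,[(340,240)],56), "candle",p2w(c,[(506,285)],5))
crop(c["img"],440,190,540,310,5,"fork_s0.png")
c,o=load("side0")
crop(c["img"],220,160,340,210,6,"fork_d0.png")
print("side: pin",p2w(c,[(361,235)],70.5),"clip",p2w(c,[(323,225)],56),"grip top",p2w(c,[(256,170)],58),)
E
```

```text
deck bolts/corners [[434.9  83.4  50. ]
 [632.8 118.1  50. ]
 [421.8  94.4  50. ]
 [641.9 132.6  50. ]
 [560.4 -38.3  50. ]
 [536.7  80.5  50. ]
 [559.9 -53.7  50. ]]
pin head top [[559.4 -49.5  70.5]]
scene: fork plate [[526.9 370.1   8. ]
 [586.  342.2   8. ]
 [496.2 343.4   8. ]
 [514.9 407.1   8. ]] grip top [[522.4 366.6  58. ]]
pin [[563.72644888 -54.26710788  70.5       ]] clip [[544.24650461  47.25345344  56.        ]] candle [[695.34175961 345.90594708   5.        ]]
side: pin [[557.29144269 -57.86186401  70.5       ]] clip [[527.62208174  39.35573498  56.        ]] grip top [[536.51866279 353.88541562  58.        ]]
```

View pics/clip0.png

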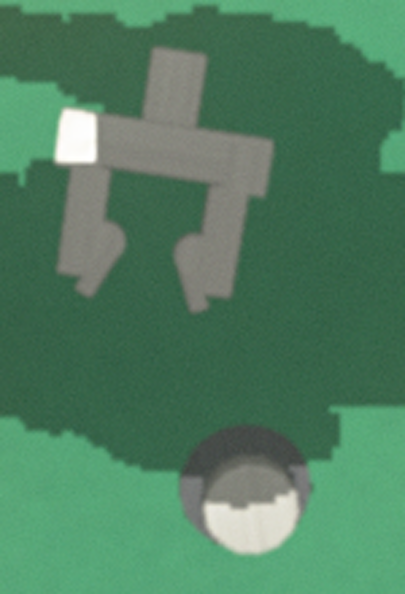

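View pics/fork_s0.png

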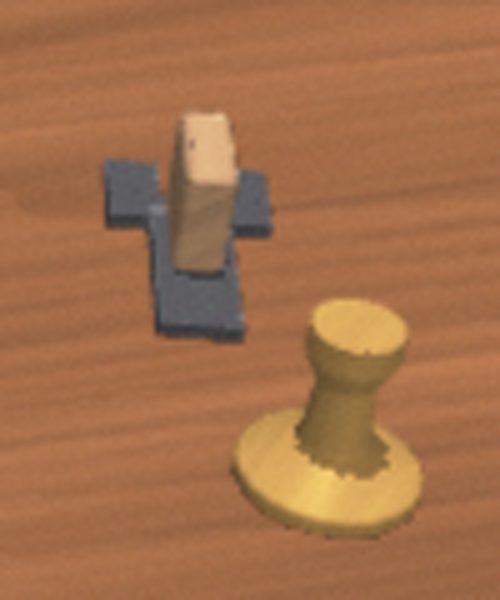

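View pics/fork_d0.png

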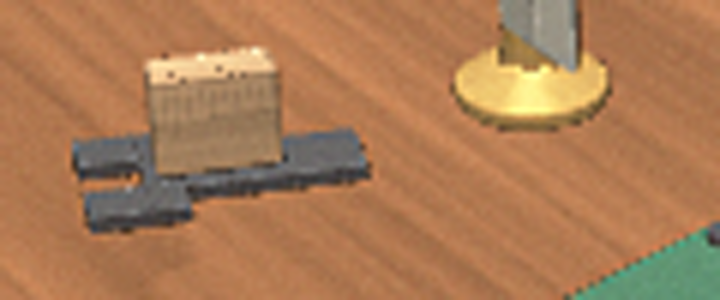

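Run:
```python
from h import *
c,o=load("wrist0")
# crop px -> img : x/2.7+270, y/2.7+90
cp=np.array([(152,46),(207,55),(59,108),(274,140),(58,273),(232,297)])
im=cp/2.7+np.array([270,90])-0.3
W=p2w(c,im,56,o)[:,:2]; print(W.round(1))
te=(W[0]+W[1])/2; bk=(W[2]+W[3])/2; print("tongue end",te,"back",bk,"widths",np.linalg.norm(W[0]-W[1]),np.linalg.norm(W[2]-W[3]),"len",np.linalg.norm(te-bk))
v=W[3]-W[2]; a=np.arctan2(v[1],v[0])  # along back edge: clip +y? mouth = -90deg of it
print("yaw from back edge",np.degrees(a)-90)
m=bk-te; print("yaw from tongue", np.degrees(np.arctan2(m[1],m[0])))
y=np.radians(np.degrees(a)-90); seat=bk+26*np.array([np.cos(y),np.sin(y)]); print("seat",seat)
# pin: circles
for z,px,n in((70.5,np.array((250,507))/2.7+[270,90],"top"),(50,np.array((246,487))/2.7+[270,90],"base")): print(n,p2w(c,px,z,o).round(1))
print("bush top",p2w(c,[(473,256)],84,o))
im2=c["img"].copy()
Rz=np.array([[np.cos(y),-np.sin(y)],[np.sin(y),np.cos(y)]])
for t in [(-46,8),(-46,-8),(-26,31),(-26,-31),(28,15),(28,-15),(28,0),(0,0)]:
    p=seat+Rz@np.array(t); u=w2p(c,[[*p,56]],o)[0]; cv2.circle(im2,(int(u[0]+.5),int(u[1]+.5)),1,(0,0,255),-1)
crop(im2,270,90,420,310,2.7,"clip1.png")
```

```text
[[529.6  82.7]
 [545.2  80.3]
 [503.   65.7]
 [565.   56.8]
 [501.9  18. ]
 [554.   10.8]]
tongue end [537.39102684  81.49188784] back [534.0050708   61.24286452] widths 15.780206121585923 62.59940097489093 len 20.53016424192593
yaw from back edge -98.19515289771809
yaw from tongue -99.49293053797743
seat [530.29889559  35.50836889]
top [[560.  -51.   70.5]]
base [[560.9 -52.2  50. ]]
bush top [[642.69259325 -27.74753182  84.        ]]
```

View pics/clip1.png

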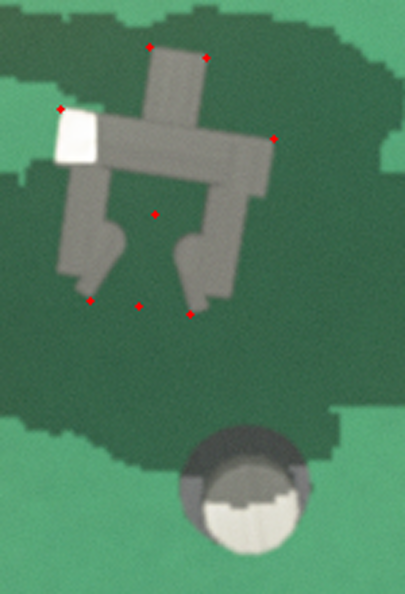

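Emit:
{"method": "arm_command", "body": {
  "targets": [
    {"z":2,"roll":-0.12,"y":4},
    {"z":3,"roll":-0.24,"y":8},
    {"z":3,"roll":-0.36,"y":12},
    {"z":3,"roll":-0.48,"y":16},
    {"z":3,"roll":-0.6,"y":20},
    {"z":3,"roll":-0.72,"y":24},
    {"z":3,"roll":-0.84,"y":28},
    {"z":3,"roll":-0.96,"y":32}
  ]
}}

```text
$.targets[0]: bad value
```

Emit:
{"method": "arm_command", "body": {
  "targets": [
    {"roll":-0.12,"y":4},
    {"roll":-0.24,"y":4},
    {"roll":-0.36,"y":4},
    {"roll":-0.48,"y":4},
    {"roll":-0.6,"y":4},
    {"roll":-0.6,"y":4},
    {"roll":-0.6,"y":4}
  ]
}}

```text
$.targets[0]: bad value
```

The clip is at crop centre: bright grey steel, wrist pixel (330,160). Its look-alikes are black (118,103) and yellow (130,250), both on the bench; the steel one on the deck is the right one. The model points land on its corners. The fork is the only one, at scene pixel (480,235).

Emit:
{"method": "arm_command", "body": {
  "targets": [
    {"x":0,"y":3,"z":2,"roll":-0.12},
    {"x":0,"y":7,"z":3,"roll":-0.24},
    {"x":0,"y":11,"z":3,"roll":-0.36},
    {"x":0,"y":15,"z":3,"roll":-0.48},
    {"x":0,"y":19,"z":3,"roll":-0.6},
    {"x":0,"y":23,"z":3,"roll":-0.72},
    {"x":0,"y":27,"z":3,"roll":-0.84},
    {"x":0,"y":31,"z":3,"roll":-0.96}
  ]
}}

```text
time: 0.82
tool_pos: [524.7, 299.8, 256.5]
tcp_rot: [3.142, 0.001, 0.64]
contact_force: [1.3, -0.8, 0.3]
grip_width: 91.7
```

Emit:
{"method": "arm_command", "body": {
  "targets": [
    {"x":0,"y":3,"z":0,"roll":-0.12},
    {"x":0,"y":5,"z":0,"roll":-0.24},
    {"x":0,"y":5,"z":0,"roll":-0.36},
    {"x":0,"y":5,"z":0,"roll":-0.48},
    {"x":0,"y":5,"z":0,"roll":-0.61},
    {"x":0,"y":5,"z":0,"roll":-0.61},
    {"x":0,"y":5,"z":0,"roll":-0.61}
  ]
}}

```text
time: 1.4
tool_pos: [525.0, 348.0, 256.4]
tcp_rot: [3.141, 0.001, 0.039]
contact_force: [-0.0, 0.3, -0.1]
grip_width: 91.6
```

Run:
```python
from h import *
o=bot.get_obs(); c=bot.capture("wrist"); cv2.imwrite("pics/w1.png",c["img"]); np.save("w1.npy",{**c,"obs":o},allow_pickle=True)
print(o["time"],o["tool_pos"],o["tcp_rot"],o["joint_positions"].round(3))
```

```text
1.4 [524.99933175 348.01640879 256.37943226] [3.14119763e+00 6.77659568e-04 3.94372692e-02] [ 0.464  0.523  1.155 -0.     1.464  1.995]
```

View pics/w1.png

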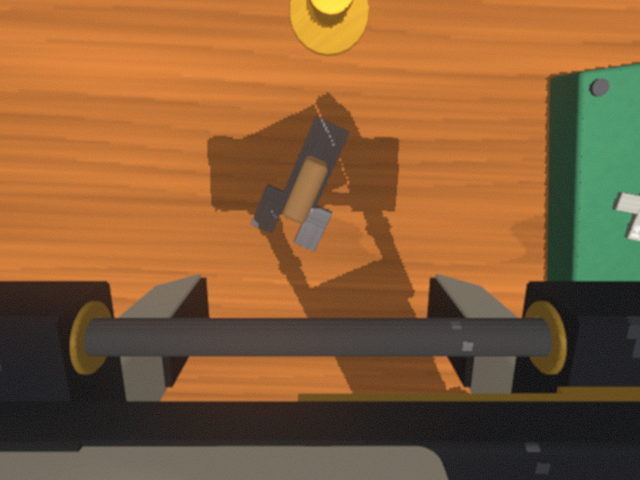

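Run:
```python
from h import *
c,o=load("w1"); crop(c["img"],230,80,380,260,4.2,"fork1.png")
```

```text
(no output)
```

View pics/fork1.png

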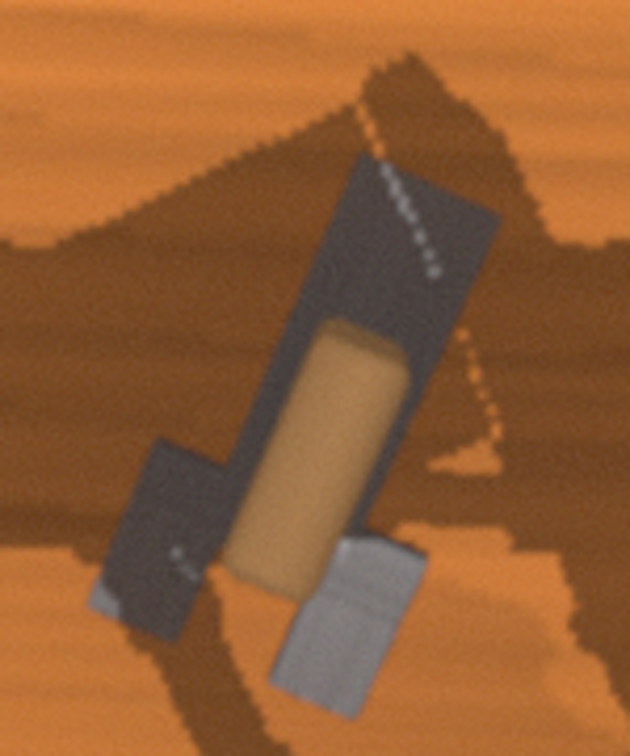

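```bash
cat > fit.py <<'E'
from h import *
from scipy.optimize import least_squares
def fit2d(M,W):
    f=lambda q:((np.array(M)@np.array([[np.cos(q[2]),np.sin(q[2])],[-np.sin(q[2]),np.cos(q[2])]])+q[:2])-W).ravel()
    best=min((least_squares(f,[*W.mean(0),a]) for a in (0,1.5,3,4.5)),key=lambda r:r.cost)
    return best.x,np.abs(best.fun).max()
E
python3 - <<'E'
from fit import *
c,o=load("w1")
cp=np.array([(360,150),(500,212),(88,605),(178,642),(270,683),(355,720),(158,437),(428,555)])
W=p2w(c,cp/4.2+[230,80]-.4,8,o)[:,:2]
# image right=-y up=+x ; fork +x (prongs) is ~ -x world, fork +y then ~ -y world? sign: solve both
M=np.array([(-64,18),(-64,-18),(61,36),(61,12),(61,-12),(61,-36),(16,36),(16,-36)],float)
for s in (1,-1):
    q,e=fit2d(M*[1,s],W); print(s,q.round(3),np.degrees(q[2])%360,e)
b=p2w(c,np.array([(330,332),(410,375),(297,603),(222,562)])/4.2+[230,80],58,o); print(b.round(1),b.mean(0))
E
```

```text
1 [535.231 360.463   2.775] 158.97127450633266 66.73256327912009
-1 [535.191 360.358   2.768] 158.62114505303126 0.9918182107070947
[[563.6 357.7  58. ]
 [555.5 341.   58. ]
 [506.4 362.8  58. ]
 [514.7 378.9  58. ]] [535.05932493 360.13364422  58.        ]
```

Fork on the bench: model fit within 1 mm, at (535,360), yaw 158.6°. I'll go down over it.

Emit:
{"method": "arm_command", "body": {
  "targets": [
    {"x":0.5,"y":0.6,"z":-3,"roll":-0.12},
    {"x":1,"y":1.2,"z":-6,"roll":-0.24},
    {"x":1,"y":1.2,"z":-9,"roll":-0.36},
    {"x":1,"y":1.2,"z":-12,"roll":-0.413},
    {"x":1,"y":1.2,"z":-15,"roll":-0.413},
    {"x":1,"y":1.2,"z":-15,"roll":-0.413},
    {"x":1,"y":1.2,"z":-15,"roll":-0.413}
  ]
}}

```text
time: 2.03
tool_pos: [534.4, 359.6, 105.7]
tcp_rot: [3.139, 0.002, -0.375]
contact_force: [-0.3, 0.3, 0.9]
grip_width: 91.6
```

Run:
```python
from h import *
o=bot.get_obs(); c=bot.capture("wrist"); cv2.imwrite("pics/w2.png",c["img"]); np.save("w2.npy",{**c,"obs":o},allow_pickle=True)
print(o["time"],o["tool_pos"],o["tcp_rot"],o["joint_positions"].round(3))
```

```text
2.0333 [534.42833994 359.55303901 105.72864645] [ 3.13892003e+00  2.34700483e-03 -3.74794249e-01] [ 0.473  0.666  1.324 -0.     1.155  2.419]
```

View pics/w2.png

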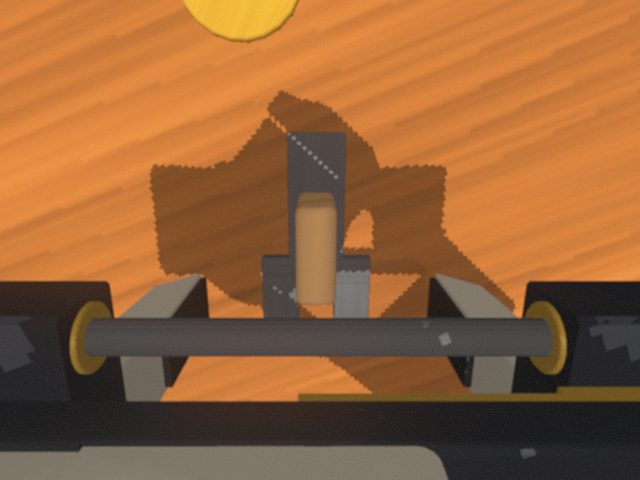

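The fork is centred at column 317 and aligned with the gripper. Descend to z≈20 and close.

Emit:
{"method": "arm_command", "body": {
  "targets": [
    {"x":0,"y":0,"z":-2.5,"roll":0},
    {"x":0,"y":0,"z":-5,"roll":0},
    {"x":0,"y":0,"z":-7,"roll":0},
    {"x":0,"y":0,"z":-8.6,"roll":0},
    {"x":0,"y":0,"z":-8.6,"roll":0},
    {"x":0,"y":0,"z":-8.6,"roll":0}
  ]
}}

```text
time: 2.58
tool_pos: [536.2, 360.6, 22.6]
tcp_rot: [-3.14, -0.002, -0.376]
contact_force: [-0.5, 0.6, 0.2]
grip_width: 91.9
```

Emit:
{"method": "arm_command", "body": {
  "targets": [
    {"x":0,"y":0,"z":0,"roll":0},
    {"x":0,"y":0,"z":0,"roll":0},
    {"x":0,"y":0,"z":0,"roll":0},
    {"x":0,"y":0,"z":0,"roll":0},
    {"x":0,"y":0,"z":0,"roll":0},
    {"x":0,"y":0,"z":0,"roll":0},
    {"x":0,"y":0,"z":0,"roll":0},
    {"x":0,"y":0,"z":0,"roll":0}
  ],
  "fingers": 0
}}

```text
time: 3.25
tool_pos: [535.1, 360.1, 20.7]
tcp_rot: [3.141, 0.0, -0.377]
contact_force: [0.4, -0.9, -0.1]
grip_width: 42.7
```

Emit:
{"method": "arm_command", "body": {
  "targets": [
    {"x":0,"y":0,"z":0,"roll":0},
    {"x":0,"y":0,"z":0,"roll":0},
    {"x":0,"y":0,"z":0,"roll":0},
    {"x":0,"y":0,"z":0,"roll":0}
  ]
}}

```text
time: 3.58
tool_pos: [535.1, 360.1, 20.7]
tcp_rot: [3.142, 0.0, -0.377]
contact_force: [-0.4, 0.4, -0.4]
grip_width: 22.0
```

Emit:
{"method": "arm_command", "body": {
  "targets": [
    {"x":0,"y":0,"z":0,"roll":0},
    {"x":0,"y":0,"z":0,"roll":0},
    {"x":0,"y":0,"z":1.5,"roll":0},
    {"x":0,"y":0,"z":4,"roll":0},
    {"x":0,"y":0,"z":6.5,"roll":0},
    {"x":0,"y":0,"z":8.5,"roll":0.1},
    {"x":0,"y":0,"z":9,"roll":0.22},
    {"x":0,"y":0,"z":9,"roll":0.34}
  ]
}}

```text
time: 4.25
tool_pos: [535.9, 360.4, 112.7]
tcp_rot: [-3.14, -0.003, -0.031]
contact_force: [0.2, 0.4, -4.1]
grip_width: 21.6
```

Emit:
{"method": "arm_command", "body": {
  "targets": [
    {"x":0,"y":-1,"z":0,"roll":0.12},
    {"x":0,"y":-3,"z":0,"roll":0.24},
    {"x":0,"y":-5,"z":0,"roll":0.36},
    {"x":0,"y":-7,"z":0,"roll":0.48},
    {"x":0,"y":-9,"z":0,"roll":0.6},
    {"x":0,"y":-11,"z":0,"roll":0.72},
    {"x":0,"y":-13,"z":0,"roll":0.84},
    {"x":0,"y":-14,"z":0,"roll":0.96}
  ]
}}

```text
time: 4.92
tool_pos: [534.4, 217.8, 110.0]
tcp_rot: [-3.141, 0.002, 0.928]
contact_force: [-0.3, -0.2, -4.7]
grip_width: 22.1
```

Emit:
{"method": "arm_command", "body": {
  "targets": [
    {"x":0,"y":-1,"z":0,"roll":0.12},
    {"x":0.4,"y":-2,"z":0,"roll":0.24},
    {"x":0.8,"y":-3,"z":0,"roll":0.36},
    {"x":1.2,"y":-4,"z":0,"roll":0.48},
    {"x":1.2,"y":-4.5,"z":0,"roll":0.505},
    {"x":1.2,"y":-4.5,"z":0,"roll":0.505},
    {"x":1.2,"y":-4.5,"z":0,"roll":0.505}
  ]
}}

```text
time: 5.5
tool_pos: [546.7, 174.9, 110.2]
tcp_rot: [-3.14, 0.0, 1.426]
contact_force: [0.2, -0.7, -4.3]
grip_width: 21.8
```

Run:
```python
from h import *
for n in("wrist","scene","side"):
    o=bot.get_obs(); c=bot.capture(n); cv2.imwrite(f"pics/{n}3.png",c["img"]); np.save(f"{n}3.npy",{**c,"obs":o},allow_pickle=True)
print(o["time"],o["tool_pos"],o["tcp_rot"],o["joint_positions"].round(3),o["contact_force"],o["moment"],o["grip_width"])
c,_=load("scene3");crop(c["img"],200,150,440,320,3.3,"sc3.png")
c,_=load("side3");crop(c["img"],220,150,460,320,3.3,"sd3.png")
```

```text
5.6 [546.77227893 175.42827791 110.48199547] [-3.14096871e+00  5.46918702e-05  1.42724980e+00] [0.177 0.544 1.542 0.    1.056 0.32 ] [-0.33908553 -0.38550229 -3.58889265] [ 0.01857047  0.02170492 -0.01475446] 21.792319381888618
```

View pics/wrist3.png

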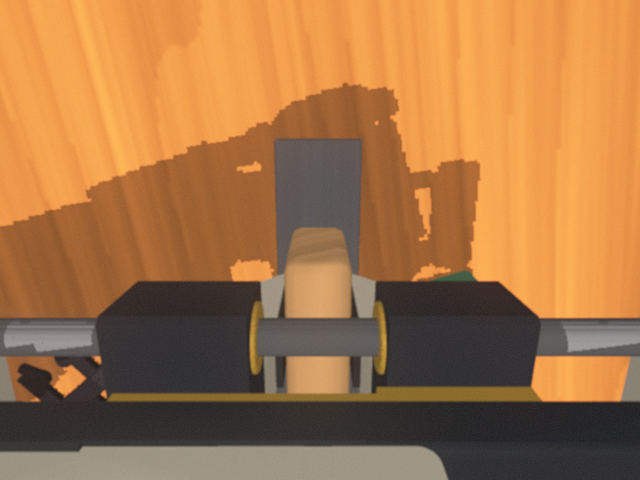

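View pics/sc3.png

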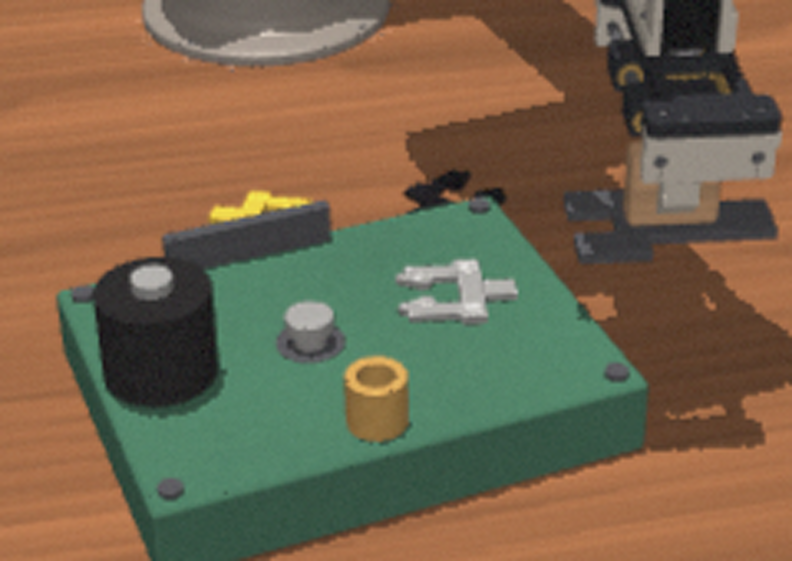

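View pics/sd3.png

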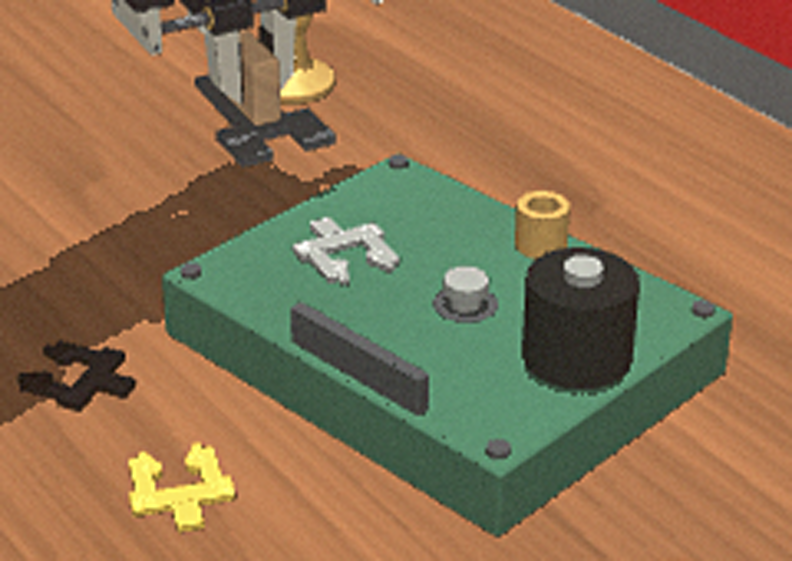

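The fork is held level with its block centred (wrist column 318). The clip, pin and bush can be seen unobstructed in scene and side. I'll cross-check the clip and pin estimates there with an overlay.

```bash
cat >> fit.py <<'E'
CL=[(-46,8),(-46,-8),(-26,31),(-26,-31),(28,15),(28,-15),(0,0)]
FK=[(-64,18),(-64,-18),(61,36),(61,12),(61,-12),(61,-36),(16,36),(16,-36)]
def tf(q,M,z):
    a=q[2];M=np.array(M,float)@np.array([[np.cos(a),np.sin(a)],[-np.sin(a),np.cos(a)]])+q[:2]
    return np.c_[M,np.full(len(M),z)]
def circ(p,r,z):
    t=np.linspace(0,6.28,17); return np.c_[p[0]+r*np.cos(t),p[1]+r*np.sin(t),0*t+z]
PIN=np.array([560.,-51.3])
def overlay(img,c,clip,fork,fz,name,box,f,o=None,pin=PIN):
    x0,y0,x1,y1=box
    im=cv2.resize(img[y0:y1,x0:x1],None,fx=f,fy=f,interpolation=cv2.INTER_CUBIC)
    for P,col in((tf(clip,CL,56),(0,0,255)),(tf(fork,FK,fz+8),(255,255,0)),(circ(pin,15,70.5),(255,0,255))):
        for u in (w2p(c,P,o)-[x0,y0]+.5)*f-.5: cv2.circle(im,tuple(int(round(v)) for v in u),2,col,-1)
    cv2.imwrite("pics/"+name,im)
E
python3 - <<'E'
from fit import *
clip=(530.3,35.5,np.radians(-98.2)); 
for n,b in(("scene",(230,170,440,300)),("side",(250,160,410,280))):
    c,o=load(n+"3"); fk=(*o["tool_pos"][:2],o["tcp_rot"][2]+np.pi)
    overlay(c["img"],c,clip,fk,o["tool_pos"][2]-20.7,n+"ov3.png",b,3.8 if n=="scene" else 5)
E
```

```text
(no output)
```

View pics/sceneov3.png

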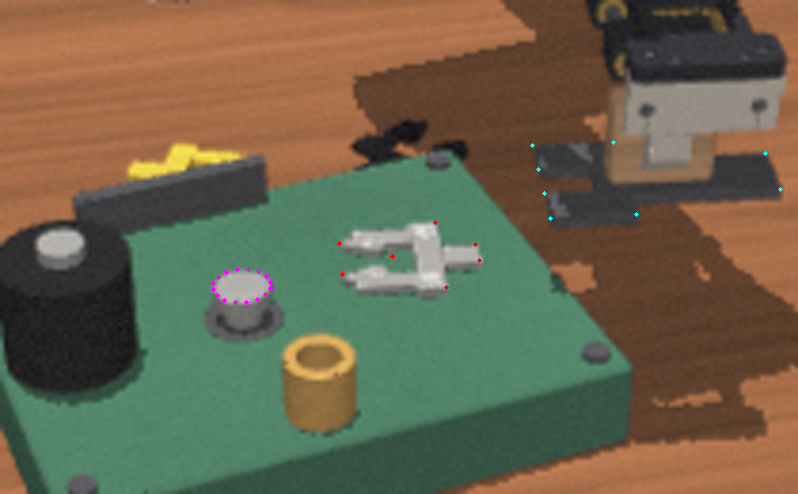

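View pics/sideov3.png

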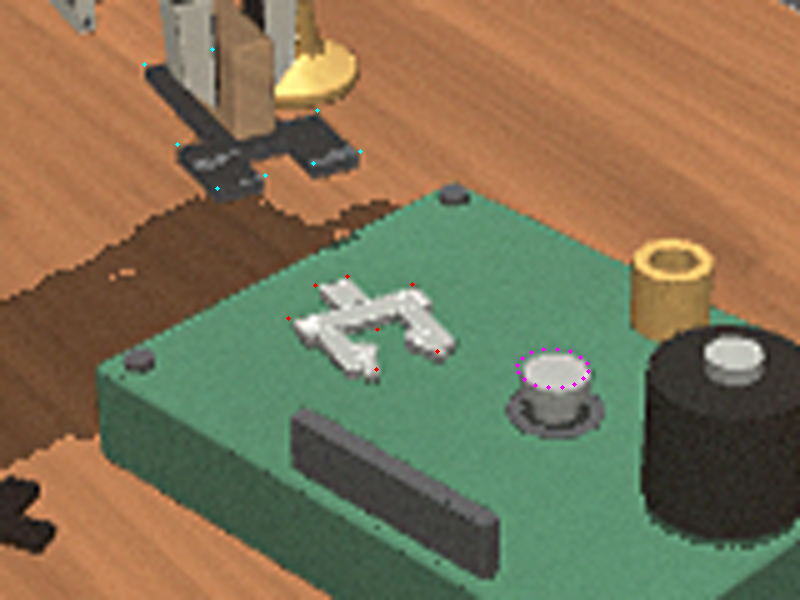

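Emit:
{"method": "arm_command", "body": {
  "targets": [
    {"x":0,"y":-1,"z":0,"roll":0},
    {"x":0,"y":-2.4,"z":-1,"roll":0},
    {"x":0,"y":-2.4,"z":-2,"roll":0},
    {"x":0,"y":-2.4,"z":-3,"roll":0},
    {"x":0,"y":-2.4,"z":-3.7,"roll":0},
    {"x":0,"y":-2.4,"z":-3.7,"roll":0},
    {"x":0,"y":-2.4,"z":-3.7,"roll":0}
  ]
}}

```text
time: 6.23
tool_pos: [546.8, 151.4, 73.2]
tcp_rot: [-3.141, 0.0, 1.428]
contact_force: [-0.9, -0.2, -4.1]
grip_width: 22.2
```

```bash
cat > look.py <<'E'
import sys
from fit import *
clip=[float(v) for v in sys.argv[2:5]]; clip[2]=np.radians(clip[2]); k=sys.argv[1]
for n,b,f in(("scene",(260,190,420,300),5),("side",(270,170,410,270),5.7)):
    o=bot.get_obs(); c=bot.capture(n); np.save(n+k+".npy",{**c,"obs":o},allow_pickle=True)
    fk=(*o["tool_pos"][:2],o["tcp_rot"][2]+np.pi)
    overlay(c["img"],c,clip,fk,o["tool_pos"][2]-20.7,n+k+".png",b,f)
print(o["time"],o["tool_pos"].round(1),o["tcp_rot"].round(4),o["contact_force"].round(1),"fork yaw",np.degrees(fk[2]))
E
python3 look.py 4 530.3 35.5 -98.2
```

```text
6.2833 [547.2 151.5  73.8] [ 3.1415e+00 -1.0000e-04  1.4285e+00] [ 0.6  0.  -3.7] fork yaw 261.84934504596634
```

View pics/scene4.png

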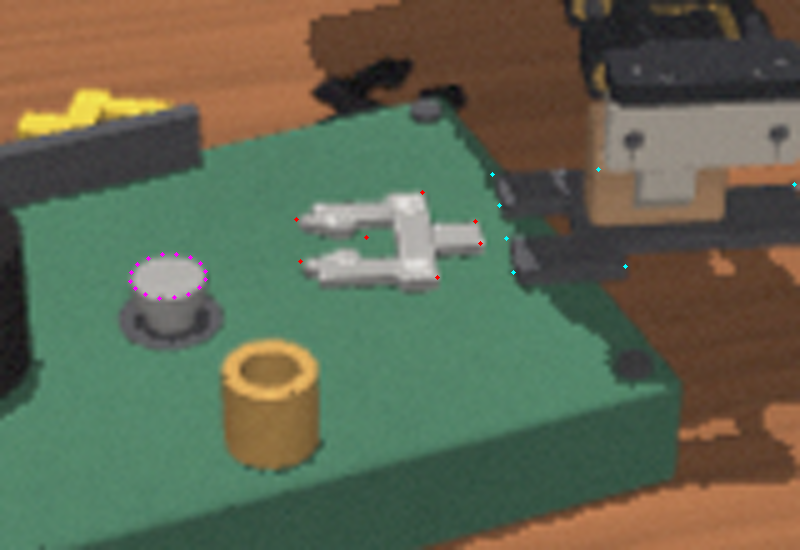

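View pics/side4.png

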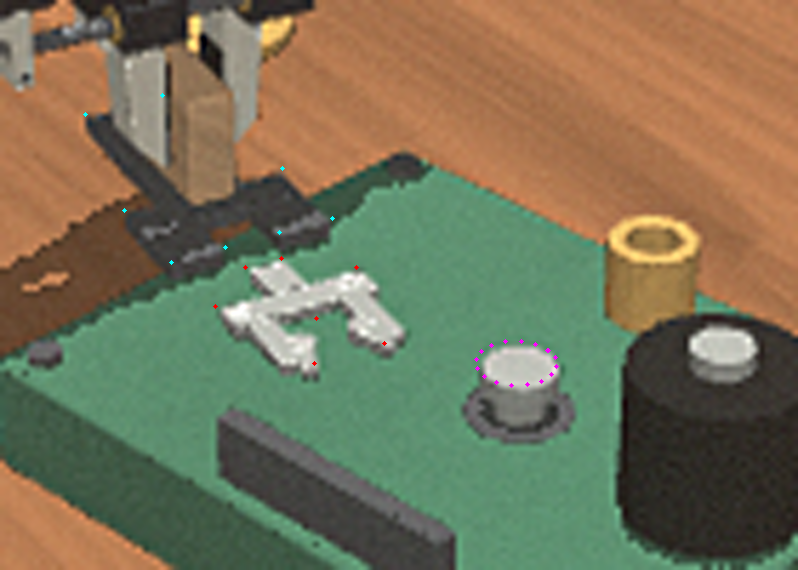

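Side and scene agree: the slot lines up with the tongue to about 1 mm. Now the push path: straight contact, then an arc of radius 60 mm, then a straight run at the pin.

```bash
cat > plan.py <<'E'
from fit import *
def path(S,th,P,Rr):
    C=S+Rr*np.array([np.cos(th+np.pi/2),np.sin(th+np.pi/2)])
    v=P-C; d=np.hypot(*v); L=np.sqrt(d*d-Rr*Rr)
    te=np.arctan2(v[1],v[0])+np.pi/2-np.arctan2(L,Rr); te=(te+np.pi)%(2*np.pi)-np.pi
    out=[]
    arc=(te-th)*Rr
    for s in np.r_[np.arange(0,arc+L,5),arc+L]:
        a=th+min(s,arc)/Rr
        p=C+Rr*np.array([np.cos(a-np.pi/2),np.sin(a-np.pi/2)])
        if s>arc: p=p+(s-arc)*np.array([np.cos(te),np.sin(te)])
        out.append((s,*p,a))
    return out
E
python3 - <<'E'
from plan import *
b=np.array([547.0,151.4]); y0=1.4285
for s,x,y,a in path(np.array([530.3,35.5]),np.radians(-98.2),PIN,60):
    f=np.array([x,y])-87*np.array([np.cos(a),np.sin(a)])
    print(round(s),"clip",round(x,1),round(y,1),round(np.degrees(a),1),"fork",f.round(1),"cm",((f-b)/10).round(2),"roll",round(a+np.pi-y0,3))
E
```

```text
0 clip 530.3 35.5 -98.2 fork [542.7 121.6] cm [-0.43 -2.98] roll -0.001
5 clip 529.8 30.5 -93.4 fork [535.  117.4] cm [-1.2 -3.4] roll 0.083
10 clip 529.7 25.5 -88.7 fork [527.7 112.5] cm [-1.93 -3.89] roll 0.166
15 clip 530.0 20.5 -83.9 fork [520.7 107. ] cm [-2.63 -4.44] roll 0.249
20 clip 530.8 15.6 -79.1 fork [514.3 101. ] cm [-3.27 -5.04] roll 0.333
25 clip 531.9 10.7 -74.3 fork [508.4  94.5] cm [-3.86 -5.69] roll 0.416
30 clip 533.5 6.0 -69.6 fork [503.1  87.5] cm [-4.39 -6.39] roll 0.499
35 clip 535.4 1.4 -65.0 fork [498.6  80.2] cm [-4.84 -7.12] roll 0.579
40 clip 537.5 -3.2 -65.0 fork [500.7  75.7] cm [-4.63 -7.57] roll 0.579
45 clip 539.6 -7.7 -65.0 fork [502.8  71.1] cm [-4.42 -8.03] roll 0.579
50 clip 541.8 -12.2 -65.0 fork [504.9  66.6] cm [-4.21 -8.48] roll 0.579
55 clip 543.9 -16.7 -65.0 fork [507.1  62.1] cm [-3.99 -8.93] roll 0.579
60 clip 546.0 -21.3 -65.0 fork [509.2  57.6] cm [-3.78 -9.38] roll 0.579
65 clip 548.1 -25.8 -65.0 fork [511.3  53. ] cm [-3.57 -9.84] roll 0.579
70 clip 550.2 -30.3 -65.0 fork [513.4  48.5] cm [ -3.36 -10.29] roll 0.579
75 clip 552.3 -34.9 -65.0 fork [515.5  44. ] cm [ -3.15 -10.74] roll 0.579
80 clip 554.4 -39.4 -65.0 fork [517.6  39.4] cm [ -2.94 -11.2 ] roll 0.579
85 clip 556.6 -43.9 -65.0 fork [519.8  34.9] cm [ -2.72 -11.65] roll 0.579
90 clip 558.7 -48.5 -65.0 fork [521.9  30.4] cm [ -2.51 -12.1 ] roll 0.579
93 clip 560.0 -51.3 -65.0 fork [523.2  27.5] cm [ -2.38 -12.39] roll 0.579
```

Emit:
{"method": "arm_command", "body": {
  "targets": [
    {"x":-0.06,"y":-0.4,"z":-0.13,"roll":0},
    {"x":-0.13,"y":-0.9,"z":-0.13,"roll":0},
    {"x":-0.2,"y":-1.4,"z":-0.13,"roll":0},
    {"x":-0.27,"y":-1.9,"z":-0.13,"roll":0},
    {"x":-0.34,"y":-2.4,"z":-0.13,"roll":0},
    {"x":-0.4,"y":-2.8,"z":-0.13,"roll":0},
    {"x":-0.43,"y":-3.0,"z":-0.13,"roll":0},
    {"x":-0.43,"y":-3.0,"z":-0.13,"roll":0}
  ]
}}

```text
time: 7.0
tool_pos: [542.8, 120.5, 72.5]
tcp_rot: [3.141, 0.0, 1.427]
contact_force: [-0.3, -0.7, -3.5]
grip_width: 21.9
```

```bash
python3 look.py 5 530.3 35.5 -98.2
```

```text
7.05 [542.9 120.8  72.5] [ 3.1414 -0.      1.4275] [ 0.8  0.2 -3.8] fork yaw 261.79058549922485
```

View pics/scene5.png

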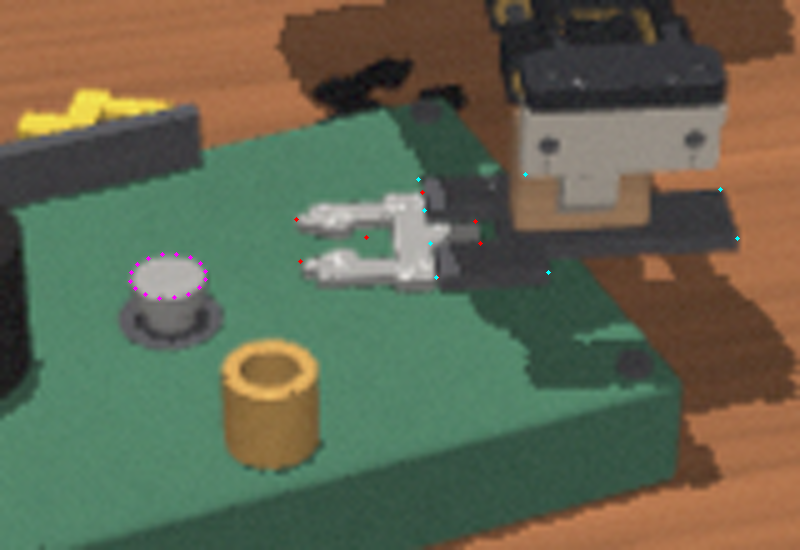

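View pics/side5.png

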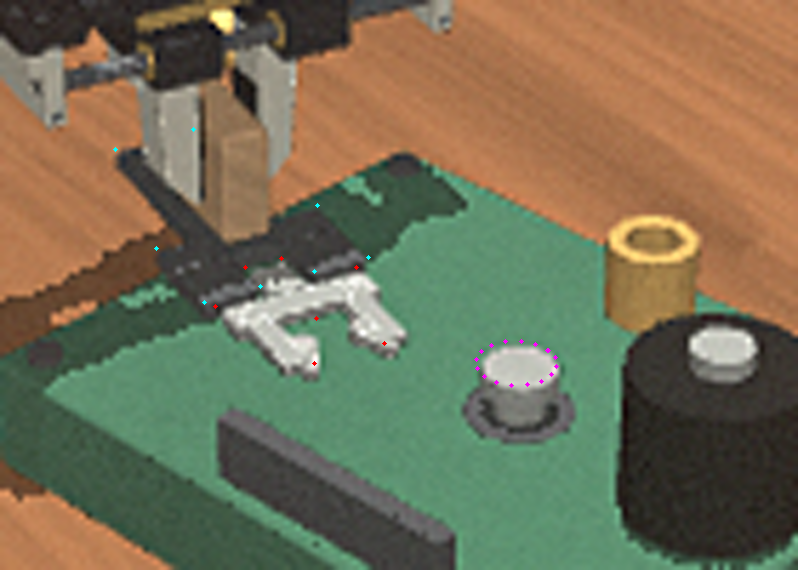

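Emit:
{"method": "arm_command", "body": {
  "targets": [
    {"x":-0.2,"y":-0.1,"z":0,"roll":0.021},
    {"x":-0.39,"y":-0.2,"z":0,"roll":0.042},
    {"x":-0.58,"y":-0.31,"z":0,"roll":0.063},
    {"x":-0.77,"y":-0.42,"z":0,"roll":0.083},
    {"x":-0.95,"y":-0.54,"z":0,"roll":0.104},
    {"x":-1.14,"y":-0.66,"z":0,"roll":0.125},
    {"x":-1.32,"y":-0.78,"z":0,"roll":0.146},
    {"x":-1.5,"y":-0.91,"z":0,"roll":0.167}
  ]
}}

```text
time: 7.77
tool_pos: [527.6, 111.8, 72.4]
tcp_rot: [3.142, 0.0, 1.597]
contact_force: [-0.4, 0.2, -3.2]
grip_width: 21.9
```

```bash
python3 look.py 6 529.7 24.5 -88.7
```

```text
7.8167 [527.2 111.6  72.4] [-3.1411e+00  2.0000e-04  1.5984e+00] [ 0.5 -0.3 -3.2] fork yaw 271.58322079325285
```

View pics/scene6.png

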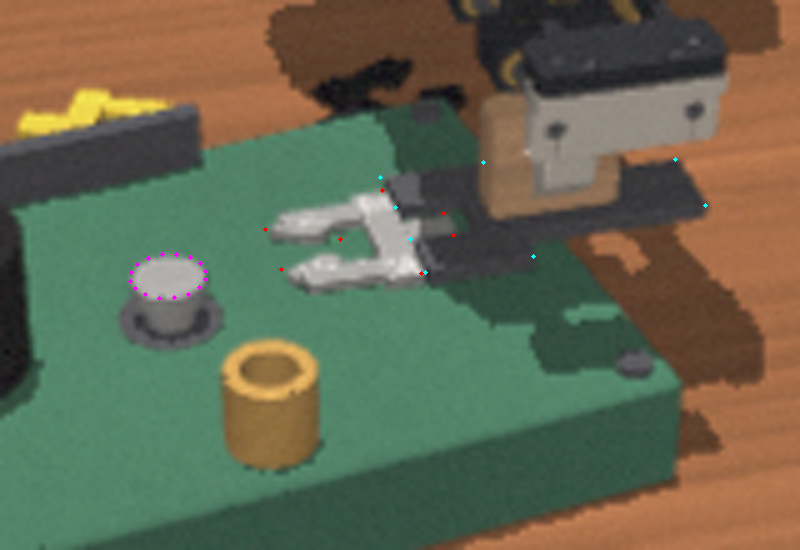

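View pics/side6.png

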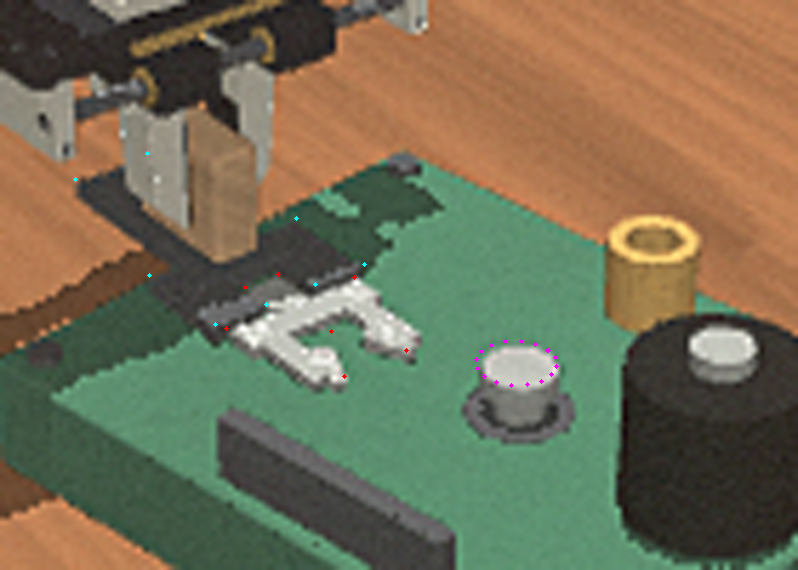

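Clip stays flush on both prongs (side, prong ends against the back edge). Continue the arc.

Emit:
{"method": "arm_command", "body": {
  "targets": [
    {"x":-0.35,"y":-0.27,"z":0,"roll":0.042},
    {"x":-0.7,"y":-0.55,"z":0,"roll":0.083},
    {"x":-1.02,"y":-0.84,"z":0,"roll":0.125},
    {"x":-1.34,"y":-1.15,"z":0,"roll":0.167},
    {"x":-1.64,"y":-1.47,"z":0,"roll":0.208},
    {"x":-1.93,"y":-1.8,"z":0,"roll":0.25},
    {"x":-2.2,"y":-2.15,"z":0,"roll":0.291},
    {"x":-2.46,"y":-2.5,"z":0,"roll":0.333}
  ]
}}

```text
time: 8.53
tool_pos: [503.1, 86.9, 72.5]
tcp_rot: [3.141, -0.0, 1.93]
contact_force: [0.3, 1.3, -4.2]
grip_width: 21.4
```

Emit:
{"method": "arm_command", "body": {
  "targets": [
    {"x":-0.12,"y":-0.18,"z":0,"roll":0.02},
    {"x":-0.23,"y":-0.36,"z":0,"roll":0.04},
    {"x":-0.34,"y":-0.54,"z":0,"roll":0.06},
    {"x":-0.44,"y":-0.73,"z":0,"roll":0.08},
    {"x":-0.44,"y":-0.73,"z":0,"roll":0.08},
    {"x":-0.44,"y":-0.73,"z":0,"roll":0.08}
  ]
}}

```text
time: 9.03
tool_pos: [498.9, 79.6, 72.5]
tcp_rot: [3.141, 0.0, 2.008]
contact_force: [-0.8, 0.7, -3.3]
grip_width: 22.0
```

```bash
python3 look.py 7 535.7 0.5 -65
```

```text
9.0833 [499.   79.6  72.5] [3.1413e+00 2.0000e-04 2.0077e+00] [-0.7 -0.1 -3. ] fork yaw 295.029964396689
```

View pics/scene7.png

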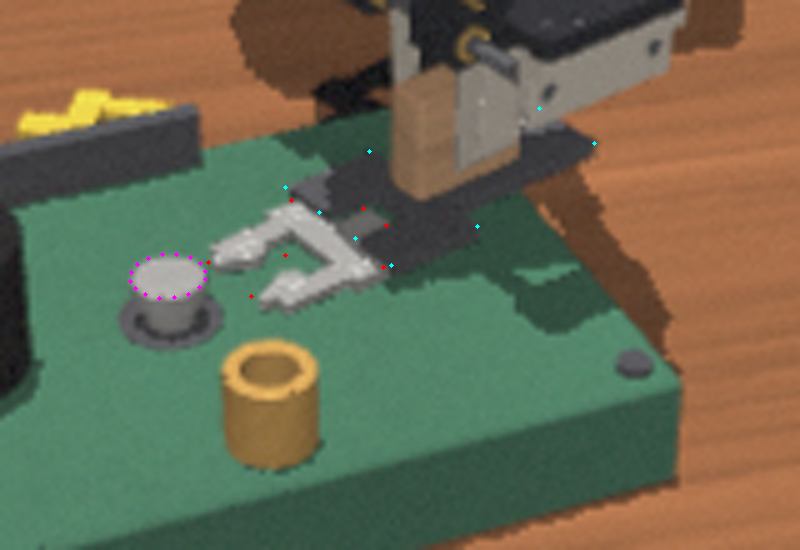

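View pics/side7.png

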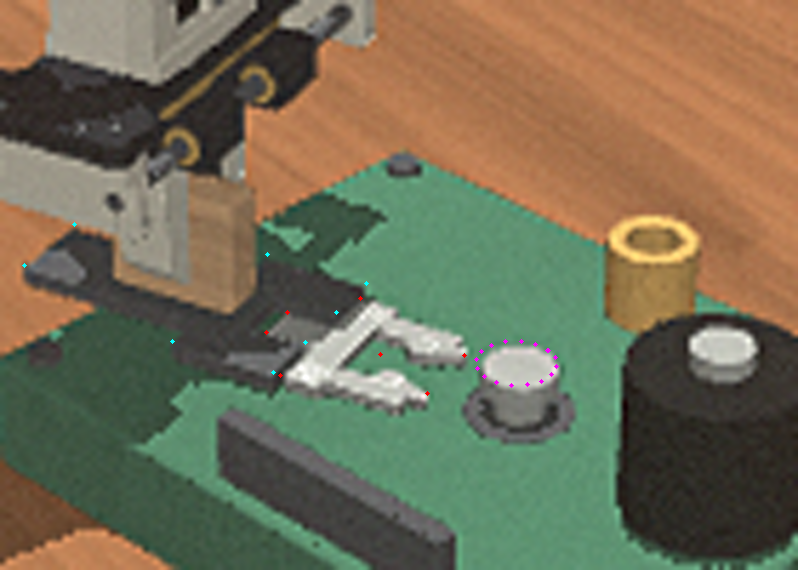

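Run:
```python
from fit import *
for n,b,f in(("scene",(260,190,420,300),5),("side",(270,170,410,270),5.7)):
    c,o=load(n+"7"); x0,y0,x1,y1=b
    cv2.imwrite(f"pics/{n}7z.png",cv2.resize(c["img"],None,fx=1,fy=1)) 
    if n=="scene": crop(c["img"],283,220,343,262,13,"sc7z.png")
    else: crop(c["img"],312,215,382,255,11,"sd7z.png")
```

```text
(no output)
```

View pics/sc7z.png

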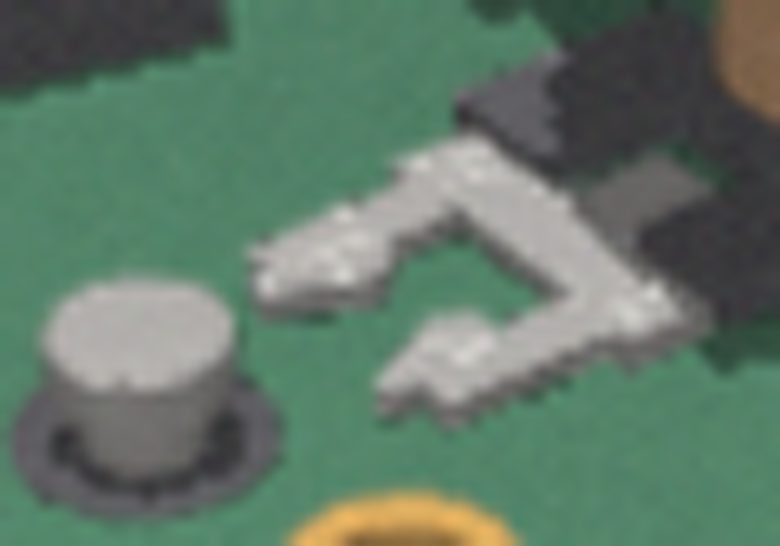

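View pics/sd7z.png

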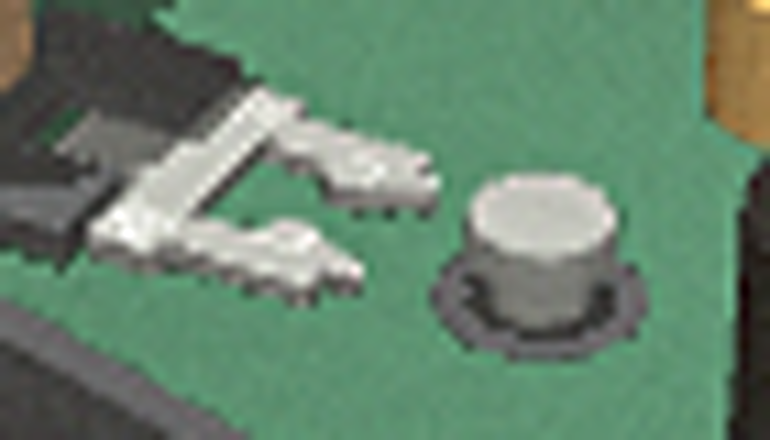

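Run:
```python
from fit import *
for n,off,f,tips,back,w,h in(("scene",(283,220),13,[(257,282),(380,398)],[(463,135),(700,310)],(147,443),(140,333)),("side",(312,215),11,[(438,185),(362,268)],[(262,90),(92,228)],(541,300),(543,214))):
    c,o=load(n+"7"); g=lambda p,z:p2w(c,np.array(p)/f+off-.45,z)[:,:2]
    T=g(tips,56);B=g(back,56); print(n,"tips",T.round(1),T.mean(0).round(1),"back",B.round(1),B.mean(0).round(1),"washer",g(w,50.5).round(1),"head",g(h,70.5).round(1))
    P=(g(w,50.5)+g(h,70.5))[0]/2; m=T.mean(0)-B.mean(0); d=P-T.mean(0)
    print(" axis deg",np.degrees(np.arctan2(m[1],m[0])), "back edge deg",np.degrees(np.arctan2(*(B[0]-B[1])[::-1])), "width",np.hypot(*(B[0]-B[1])))
    u=np.array([np.cos(np.radians(-65)),np.sin(np.radians(-65))]); print(" pin ahead",d@u,"left",d@[-u[1],u[0]])
```

```text
scene tips [[531.6 -28.4]
 [566.2 -15.6]] [548.9 -22. ] back [[498.2  11.3]
 [554.3  37.4]] [526.3  24.3] washer [[562.3 -51.1]] head [[561.5 -51.3]]
 axis deg -63.956113641497105 back edge deg -155.09436549877185 width 61.82957921152384
 pin ahead 32.008181104333154 left -0.5582429958126073
side tips [[562.9 -17.6]
 [533.2 -32.2]] [548.1 -24.9] back [[555.3  30.9]
 [498.7   9.8]] [527.   20.3] washer [[559.6 -54.9]] head [[559.5 -54.8]]
 axis deg -65.07826361396663 back edge deg 20.45132031876867 width 60.37706962519677
 pin ahead 31.958265052199216 left -2.2143098172468534
```

Pin is ~32 mm ahead of the jaw tips and 0.5–2 mm right of the clip's axis, within the mouth. Push straight.

Emit:
{"method": "arm_command", "body": {
  "targets": [
    {"x":0.16,"y":-0.34,"z":0,"roll":0},
    {"x":0.32,"y":-0.68,"z":0,"roll":0},
    {"x":0.48,"y":-1.02,"z":0,"roll":0},
    {"x":0.64,"y":-1.36,"z":0,"roll":0},
    {"x":0.8,"y":-1.7,"z":0,"roll":0},
    {"x":0.96,"y":-2.04,"z":0,"roll":0},
    {"x":1.12,"y":-2.38,"z":0,"roll":0},
    {"x":1.27,"y":-2.72,"z":0,"roll":0}
  ]
}}

```text
time: 9.8
tool_pos: [511.7, 52.0, 72.4]
tcp_rot: [3.142, 0.0, 2.008]
contact_force: [-0.1, 0.5, -3.6]
grip_width: 21.6
```

```bash
python3 look.py 8 548.4 -26.7 -65
python3 - <<'E'
from h import *
c,_=load("scene8");crop(c["img"],276,220,336,262,13,"sc8z.png")
c,_=load("side8");crop(c["img"],322,215,392,255,11,"sd8z.png")
E
```

```text
9.85 [512.   51.5  72.4] [3.1413e+00 5.0000e-04 2.0078e+00] [ 0.3 -1.2 -4.4] fork yaw 295.03999048351733
```

View pics/sc8z.png

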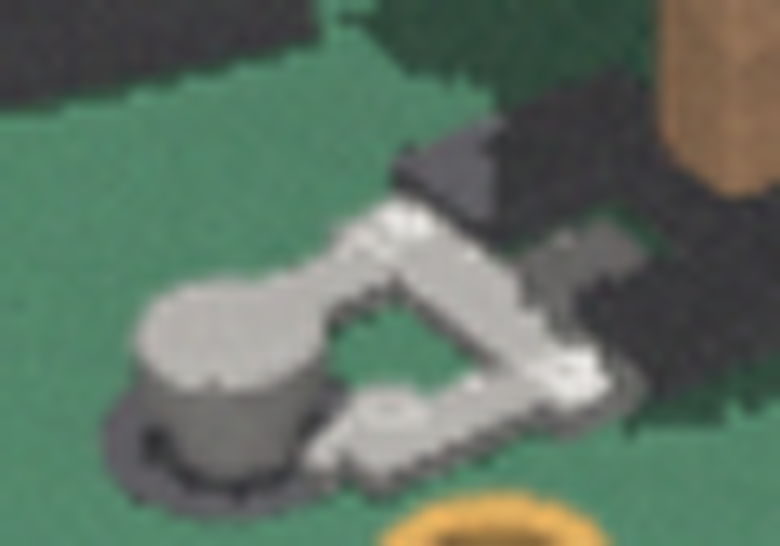

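View pics/sd8z.png

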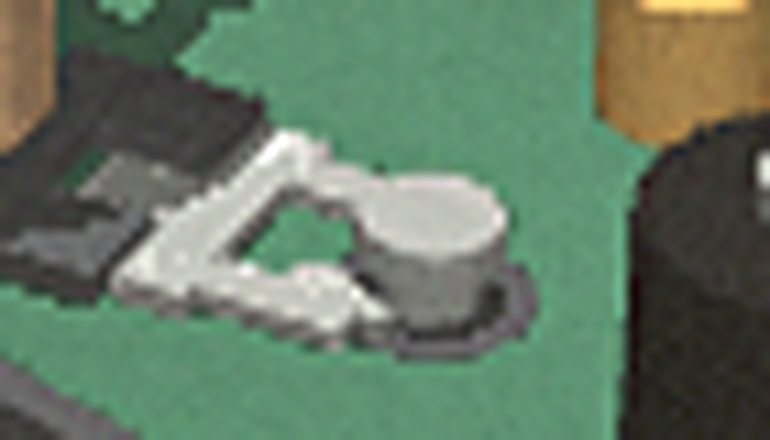

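Emit:
{"method": "arm_command", "body": {
  "targets": [
    {"x":0.08,"y":-0.18,"z":0,"roll":0},
    {"x":0.17,"y":-0.36,"z":0,"roll":0},
    {"x":0.25,"y":-0.54,"z":0,"roll":0},
    {"x":0.34,"y":-0.72,"z":0,"roll":0},
    {"x":0.42,"y":-0.91,"z":0,"roll":0},
    {"x":0.51,"y":-1.09,"z":0,"roll":0}
  ]
}}

```text
time: 10.4
tool_pos: [515.9, 42.1, 72.3]
tcp_rot: [-3.141, -0.002, 2.008]
contact_force: [-3.8, 9.1, 1.7]
grip_width: 21.6
```

Emit:
{"method": "arm_command", "body": {
  "targets": [
    {"x":0.08,"y":-0.18,"z":0,"roll":0},
    {"x":0.17,"y":-0.36,"z":0,"roll":0},
    {"x":0.17,"y":-0.36,"z":0,"roll":0}
  ]
}}

```text
time: 10.65
tool_pos: [517.3, 39.1, 72.4]
tcp_rot: [-3.14, -0.003, 2.008]
contact_force: [-3.7, 7.5, -0.8]
grip_width: 21.9
```

Emit:
{"method": "arm_command", "body": {
  "targets": [
    {"x":0.08,"y":-0.18,"z":0,"roll":0},
    {"x":0.17,"y":-0.36,"z":0,"roll":0},
    {"x":0.17,"y":-0.36,"z":0,"roll":0}
  ]
}}

```text
time: 10.9
tool_pos: [519.4, 35.0, 72.4]
tcp_rot: [-3.141, -0.002, 2.008]
contact_force: [-2.0, 3.8, -2.5]
grip_width: 21.9
```

```bash
python3 look.py 9 556.4 -43.7 -65
python3 - <<'E'
from h import *
c,_=load("scene9");crop(c["img"],276,220,336,262,13,"sc9z.png")
c,_=load("side9");crop(c["img"],322,215,392,255,11,"sd9z.png")
E
```

```text
10.95 [519.4  34.9  72.3] [-3.1407e+00 -1.5000e-03  2.0080e+00] [-3.2  4.4 -1.3] fork yaw 295.051196995249
```

View pics/sc9z.png

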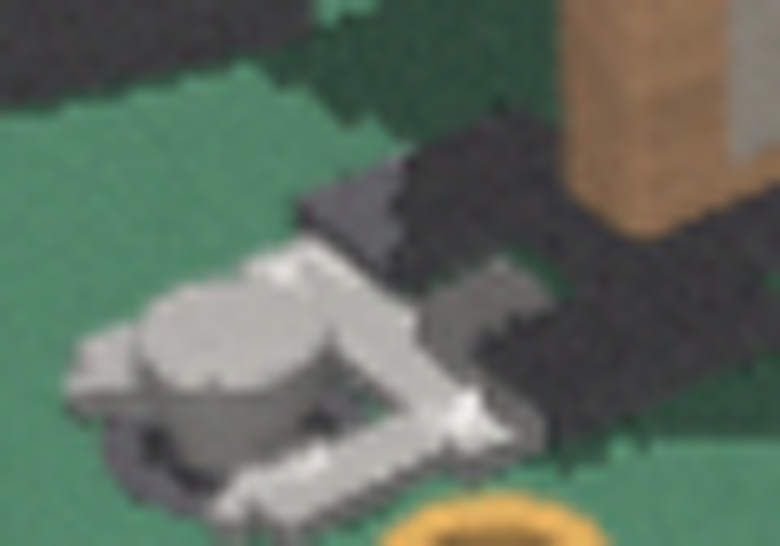

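View pics/sd9z.png

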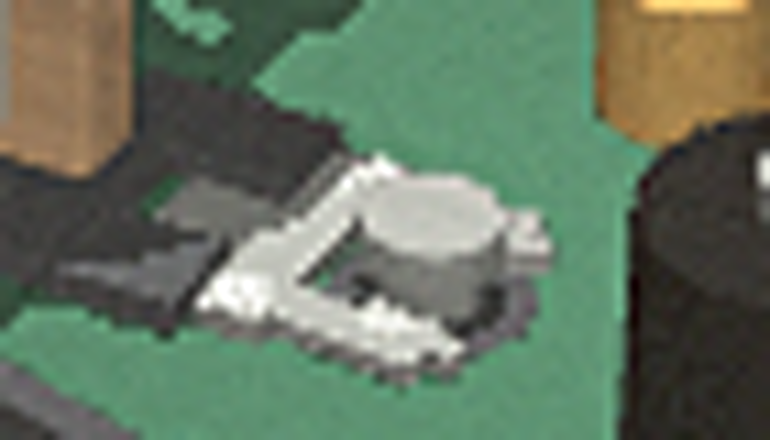

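The jaws straddle the neck (scene pin head at (235,330), jaw tips past it). About 8 mm to go.

Emit:
{"method": "arm_command", "body": {
  "targets": [
    {"x":0.08,"y":-0.18,"z":0,"roll":0},
    {"x":0.17,"y":-0.36,"z":0,"roll":0},
    {"x":0.17,"y":-0.36,"z":0,"roll":0}
  ]
}}

```text
time: 11.25
tool_pos: [522.1, 30.2, 72.4]
tcp_rot: [3.141, 0.001, 2.008]
contact_force: [-1.0, -0.5, -4.1]
grip_width: 21.9
```

Emit:
{"method": "arm_command", "body": {
  "targets": [
    {"x":0.04,"y":-0.09,"z":0,"roll":0},
    {"x":0.09,"y":-0.18,"z":0,"roll":0},
    {"x":0.09,"y":-0.18,"z":0,"roll":0}
  ]
}}

```text
time: 11.5
tool_pos: [523.1, 28.5, 72.6]
tcp_rot: [3.141, 0.001, 2.008]
contact_force: [-0.3, -0.4, -2.8]
grip_width: 21.7
```

Emit:
{"method": "arm_command", "body": {
  "targets": [
    {"x":0.04,"y":-0.09,"z":0,"roll":0},
    {"x":0.09,"y":-0.18,"z":0,"roll":0},
    {"x":0.09,"y":-0.18,"z":0,"roll":0}
  ]
}}

```text
time: 11.75
tool_pos: [523.8, 26.9, 72.5]
tcp_rot: [3.141, 0.0, 2.008]
contact_force: [0.1, -0.2, -3.5]
grip_width: 22.1
```

```bash
python3 look.py 10 560 -51.5 -65
python3 - <<'E'
from h import *
c,_=load("scene10");crop(c["img"],276,220,336,262,13,"sc10z.png")
c,_=load("side10");crop(c["img"],322,215,392,255,11,"sd10z.png")
E
```

```text
11.8 [523.7  27.   72.5] [3.1413e+00 3.0000e-04 2.0081e+00] [-0.1 -0.2 -3.6] fork yaw 295.05371398068513
```

View pics/sc10z.png

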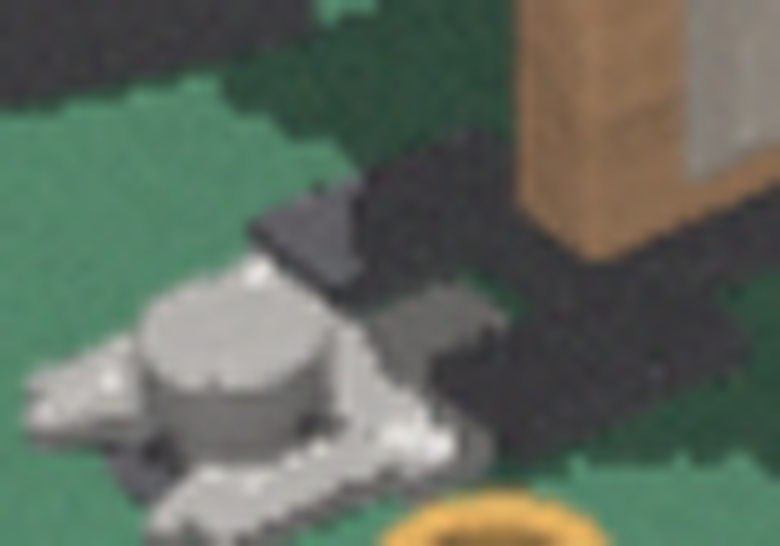

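View pics/sd10z.png

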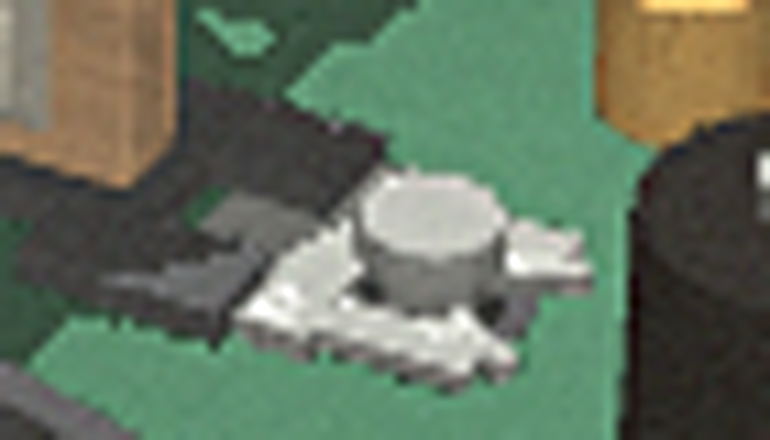

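Force fell to zero at about 30 mm, so it snapped. Both pictures show the head over the seat. I'll press on in 1 mm steps until it resists, to be sure it is home.

Emit:
{"method": "arm_command", "body": {
  "targets": [
    {"x":0.04,"y":-0.09,"z":0,"roll":0},
    {"x":0.04,"y":-0.09,"z":0,"roll":0},
    {"x":0.04,"y":-0.09,"z":0,"roll":0}
  ]
}}

```text
time: 12.1
tool_pos: [524.0, 26.2, 72.5]
tcp_rot: [3.141, 0.0, 2.008]
contact_force: [0.6, -0.8, -3.7]
grip_width: 21.8
```

Emit:
{"method": "arm_command", "body": {
  "targets": [
    {"x":0.04,"y":-0.09,"z":0,"roll":0},
    {"x":0.04,"y":-0.09,"z":0,"roll":0},
    {"x":0.04,"y":-0.09,"z":0,"roll":0}
  ]
}}

```text
time: 12.35
tool_pos: [524.4, 25.3, 72.4]
tcp_rot: [3.142, 0.0, 2.008]
contact_force: [0.9, 0.5, -3.8]
grip_width: 22.0
```

Emit:
{"method": "arm_command", "body": {
  "targets": [
    {"x":0.04,"y":-0.09,"z":0,"roll":0},
    {"x":0.04,"y":-0.09,"z":0,"roll":0},
    {"x":0.04,"y":-0.09,"z":0,"roll":0}
  ]
}}

```text
time: 12.6
tool_pos: [524.7, 24.6, 72.5]
tcp_rot: [3.142, -0.0, 2.008]
contact_force: [-0.8, 1.6, -2.2]
grip_width: 21.5
```

Emit:
{"method": "arm_command", "body": {
  "targets": [
    {"x":0.04,"y":-0.09,"z":0,"roll":0},
    {"x":0.04,"y":-0.09,"z":0,"roll":0},
    {"x":0.04,"y":-0.09,"z":0,"roll":0}
  ]
}}

```text
time: 12.85
tool_pos: [524.7, 24.4, 72.5]
tcp_rot: [-3.141, -0.002, 2.008]
contact_force: [-1.4, 4.9, -1.5]
grip_width: 21.6
```

```bash
python3 look.py 11 560 -51.5 -65
python3 - <<'E'
from h import *
c,_=load("scene11");crop(c["img"],276,220,336,262,13,"sc11z.png")
c,_=load("side11");crop(c["img"],322,215,392,255,11,"sd11z.png")
E
```

```text
12.9 [524.6  24.4  72.5] [-3.1414e+00 -1.6000e-03  2.0081e+00] [-1.7  5.6 -0.6] fork yaw 295.05740111944976
```

View pics/sc11z.png

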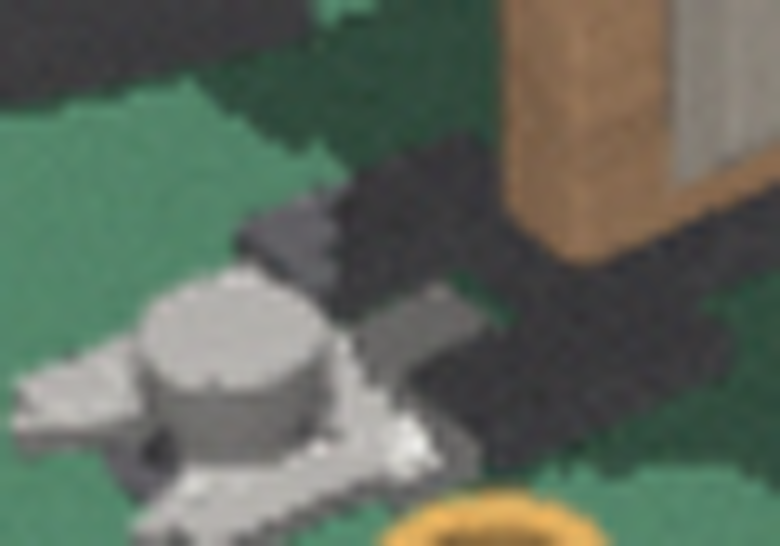

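View pics/sd11z.png

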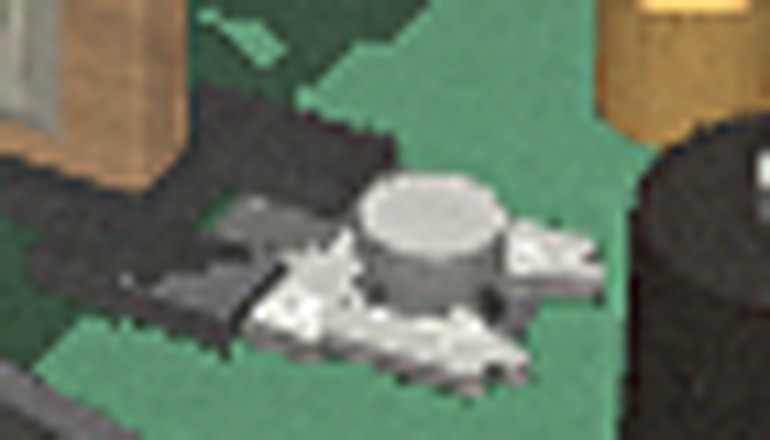

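Emit:
{"method": "arm_command", "body": {
  "targets": [
    {"x":0.04,"y":-0.09,"z":0,"roll":0},
    {"x":0.04,"y":-0.09,"z":0,"roll":0},
    {"x":0.04,"y":-0.09,"z":0,"roll":0}
  ]
}}

```text
time: 13.2
tool_pos: [524.7, 24.3, 72.6]
tcp_rot: [-3.141, -0.003, 2.008]
contact_force: [-2.7, 8.7, 0.7]
grip_width: 22.0
```

Emit:
{"method": "arm_command", "body": {
  "targets": [
    {"x":0.04,"y":-0.09,"z":0,"roll":0},
    {"x":0.04,"y":-0.09,"z":0,"roll":0},
    {"x":0.04,"y":-0.09,"z":0,"roll":0}
  ]
}}

```text
time: 13.45
tool_pos: [524.7, 24.2, 72.7]
tcp_rot: [-3.141, -0.004, 2.008]
contact_force: [-4.3, 13.2, 1.7]
grip_width: 21.8
```

Solid stop: the arm does not advance while force climbs to 13 N. The clip is home. Back off along the fork axis, lift, and return to the original spot.

Emit:
{"method": "arm_command", "body": {
  "targets": [
    {"x":-0.17,"y":0.36,"z":0,"roll":0},
    {"x":-0.42,"y":0.91,"z":0,"roll":0},
    {"x":-0.85,"y":1.81,"z":0,"roll":0},
    {"x":-1.27,"y":2.72,"z":0,"roll":0},
    {"x":-1.7,"y":3.62,"z":0,"roll":0},
    {"x":-2.1,"y":4.5,"z":0,"roll":0},
    {"x":-2.1,"y":4.5,"z":0,"roll":0},
    {"x":-2.1,"y":4.5,"z":2,"roll":0}
  ]
}}

```text
time: 14.12
tool_pos: [502.3, 67.5, 89.8]
tcp_rot: [-3.135, -0.003, 2.01]
contact_force: [0.2, 0.7, -5.1]
grip_width: 21.7
```

```bash
python3 look.py 12 560.5 -52 -65
python3 - <<'E'
from h import *
c,_=load("scene12");crop(c["img"],276,220,336,262,13,"sc12z.png")
c,_=load("side12");crop(c["img"],322,215,392,255,11,"sd12z.png")
E
```

```text
14.1667 [505.6  67.2  95. ] [3.1399e+00 1.0000e-03 2.0093e+00] [ 2.8 -0.2 -0.4] fork yaw 295.1271622874348
```

View pics/sc12z.png

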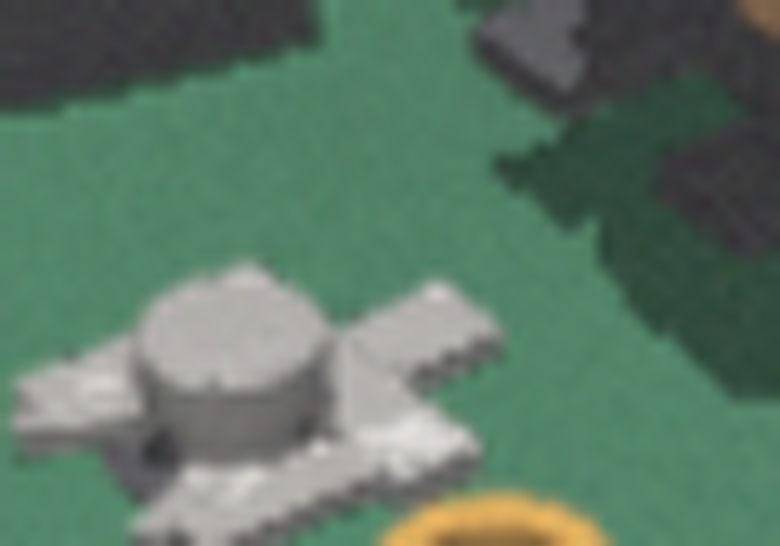

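View pics/sd12z.png

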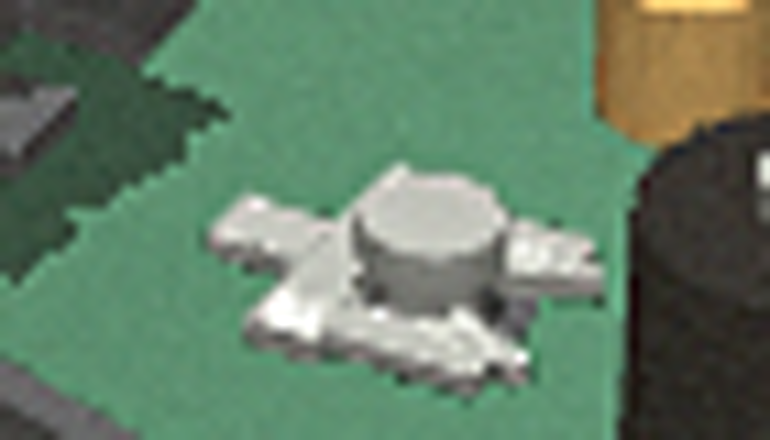

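Run:
```python
from fit import *
for n,off,f,px,M,w in(("scene",(276,220),13,[(437,281),(500,328),(478,438),(15,395),(140,528)],[(-46,-8),(-46,8),(-26,31),(28,-15),(28,15)],(231,333)),("side",(322,215),11,[(250,193),(210,235),(248,318),(603,258),(525,350)],[(-46,8),(-46,-8),(-26,-31),(28,15),(28,-15)],(432,214))):
    c,o=load(n+"12"); g=lambda p,z:p2w(c,np.array(p)/f+off-.45,z)[:,:2]
    W=g(px,56); q,e=fit2d(M,W); print(n,q.round(2),np.degrees(q[2])%360-360,"maxres",e,"pin head",g(w,70.5).round(1)); 
    q,e=fit2d(M[:3],W[:3]);print(" rear pts only",q.round(2),e)
```

```text
scene [558.57 -52.26  -1.18] -67.53646961014056 maxres 5.386279641511578 pin head [[561.5 -51.3]]
 rear pts only [560.19 -53.05  -1.15] 1.0827762731371422
side [562.01 -53.78   5.2 ] -62.033426039740164 maxres 3.2958445869455772 pin head [[559.3 -54.7]]
 rear pts only [561.28 -55.76   5.16] 0.5765115064915562
```

Emit:
{"method": "arm_command", "body": {
  "targets": [
    {"x":0,"y":1,"z":1,"roll":0},
    {"x":0,"y":3,"z":2,"roll":-0.1},
    {"x":0,"y":6,"z":2,"roll":-0.22},
    {"x":0,"y":9,"z":2,"roll":-0.34},
    {"x":0,"y":12,"z":2,"roll":-0.46},
    {"x":0,"y":15,"z":2,"roll":-0.58},
    {"x":1,"y":18,"z":2,"roll":-0.7},
    {"x":2,"y":21,"z":2,"roll":-0.82}
  ]
}}

```text
time: 14.88
tool_pos: [524.8, 278.1, 111.8]
tcp_rot: [3.142, 0.0, 1.182]
contact_force: [0.6, 0.8, -4.4]
grip_width: 22.2
```

Emit:
{"method": "arm_command", "body": {
  "targets": [
    {"x":0.5,"y":2,"z":0,"roll":-0.12},
    {"x":1,"y":4,"z":0,"roll":-0.24},
    {"x":1,"y":6,"z":0,"roll":-0.36},
    {"x":1,"y":7,"z":0,"roll":-0.48},
    {"x":1,"y":8,"z":0,"roll":-0.6},
    {"x":1,"y":8,"z":0,"roll":-0.72},
    {"x":1,"y":8,"z":0,"roll":-0.84},
    {"x":1,"y":8,"z":0,"roll":-0.96}
  ]
}}

```text
time: 15.55
tool_pos: [534.9, 356.8, 111.2]
tcp_rot: [3.141, 0.001, 0.222]
contact_force: [0.4, -1.1, -3.8]
grip_width: 21.9
```

Emit:
{"method": "arm_command", "body": {
  "targets": [
    {"x":0,"y":0,"z":0,"roll":-0.12},
    {"x":0,"y":0,"z":0,"roll":-0.24},
    {"x":0,"y":0,"z":0,"roll":-0.36},
    {"x":0,"y":0,"z":0,"roll":-0.48},
    {"x":0,"y":0,"z":0,"roll":-0.6},
    {"x":0,"y":0,"z":0,"roll":-0.6},
    {"x":0,"y":0,"z":0,"roll":-0.6}
  ]
}}

```text
time: 16.13
tool_pos: [534.9, 356.5, 111.6]
tcp_rot: [3.141, 0.0, -0.369]
contact_force: [-0.2, 0.0, -4.0]
grip_width: 21.9
```

Emit:
{"method": "arm_command", "body": {
  "targets": [
    {"x":0,"y":0,"z":-2,"roll":0},
    {"x":0,"y":0,"z":-4,"roll":0},
    {"x":0,"y":0,"z":-6,"roll":0},
    {"x":0,"y":0,"z":-7.5,"roll":0},
    {"x":0,"y":0,"z":-8.5,"roll":0},
    {"x":0,"y":0,"z":-8.8,"roll":0},
    {"x":0,"y":0,"z":-9.0,"roll":0},
    {"x":0,"y":0,"z":-9.0,"roll":0}
  ]
}}

```text
time: 16.8
tool_pos: [535.3, 356.9, 22.8]
tcp_rot: [-3.141, -0.001, -0.371]
contact_force: [-0.5, 0.6, -3.4]
grip_width: 21.4
```

Emit:
{"method": "arm_command", "body": {
  "targets": [
    {"x":0,"y":0,"z":-0.05,"roll":0},
    {"x":0,"y":0,"z":-0.1,"roll":0},
    {"x":0,"y":0,"z":-0.1,"roll":0},
    {"x":0,"y":0,"z":-0.1,"roll":0}
  ]
}}

```text
time: 17.13
tool_pos: [535.2, 356.9, 22.0]
tcp_rot: [-3.141, -0.001, -0.372]
contact_force: [0.3, -0.2, -3.5]
grip_width: 21.7
```

Emit:
{"method": "arm_command", "body": {
  "targets": [
    {"x":0,"y":0,"z":-0.05,"roll":0},
    {"x":0,"y":0,"z":-0.12,"roll":0},
    {"x":0,"y":0,"z":-0.14,"roll":0},
    {"x":0,"y":0,"z":-0.14,"roll":0}
  ]
}}

```text
time: 17.47
tool_pos: [535.1, 356.9, 20.7]
tcp_rot: [-3.141, -0.0, -0.372]
contact_force: [-1.4, -0.8, 2.4]
grip_width: 22.2
```

Contact with the bench (force sign flipped). Release, and rise.

Emit:
{"method": "arm_command", "body": {
  "targets": [
    {"x":0,"y":0,"z":0,"roll":0},
    {"x":0,"y":0,"z":0,"roll":0},
    {"x":0,"y":0,"z":0,"roll":0},
    {"x":0,"y":0,"z":0,"roll":0},
    {"x":0,"y":0,"z":0,"roll":0},
    {"x":0,"y":0,"z":0,"roll":0},
    {"x":0,"y":0,"z":0,"roll":0},
    {"x":0,"y":0,"z":0,"roll":0}
  ],
  "fingers": 1
}}

```text
time: 18.13
tool_pos: [534.9, 356.8, 20.0]
tcp_rot: [3.142, 0.0, -0.372]
contact_force: [0.5, 0.1, -0.3]
grip_width: 70.8
```

Emit:
{"method": "arm_command", "body": {
  "targets": [
    {"x":0,"y":0,"z":0,"roll":0},
    {"x":0,"y":0,"z":0,"roll":0},
    {"x":0,"y":0,"z":0,"roll":0},
    {"x":0,"y":0,"z":2,"roll":0},
    {"x":0,"y":0,"z":5,"roll":0},
    {"x":0,"y":0,"z":9,"roll":0},
    {"x":0,"y":0,"z":13,"roll":0},
    {"x":0,"y":0,"z":17,"roll":0}
  ]
}}

```text
time: 18.8
tool_pos: [534.5, 356.6, 191.8]
tcp_rot: [3.141, 0.0, -0.372]
contact_force: [0.7, -0.0, 0.6]
grip_width: 91.7
```

Emit:
{"method": "arm_command", "body": {
  "targets": [
    {"x":0,"y":0,"z":3,"roll":0},
    {"x":0,"y":0,"z":5,"roll":0},
    {"x":0,"y":0,"z":6,"roll":0},
    {"x":0,"y":0,"z":6,"roll":0},
    {"x":0,"y":0,"z":6,"roll":0}
  ]
}}

```text
time: 19.22
tool_pos: [534.6, 356.6, 249.0]
tcp_rot: [3.141, 0.001, -0.372]
contact_force: [-0.6, 0.3, -0.8]
grip_width: 92.1
```

Run:
```python
from h import *
for n in ("scene","side","wrist"):
    c=bot.capture(n); cv2.imwrite(f"pics/{n}13.png",c["img"])
    np.save(n+"13.npy",{**c,"obs":bot.get_obs()},allow_pickle=True)
o=bot.get_obs(); print(o["time"],o["tool_pos"],o["contact_force"],o["grip_width"])
```

```text
19.3667 [534.20949472 356.40282013 247.62869268] [ 0.87660803 -0.15768996 -0.87422428] 91.75652536370197
```

View pics/scene13.png

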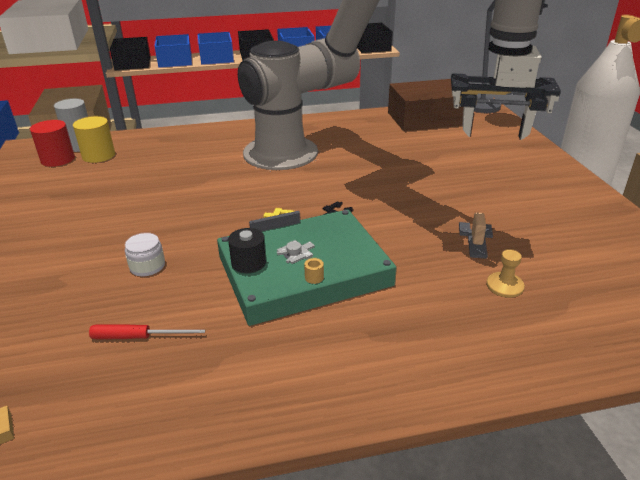

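View pics/wrist13.png

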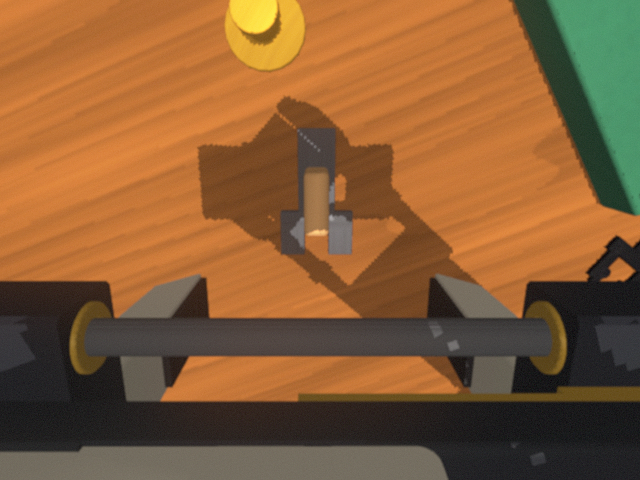

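View pics/side13.png

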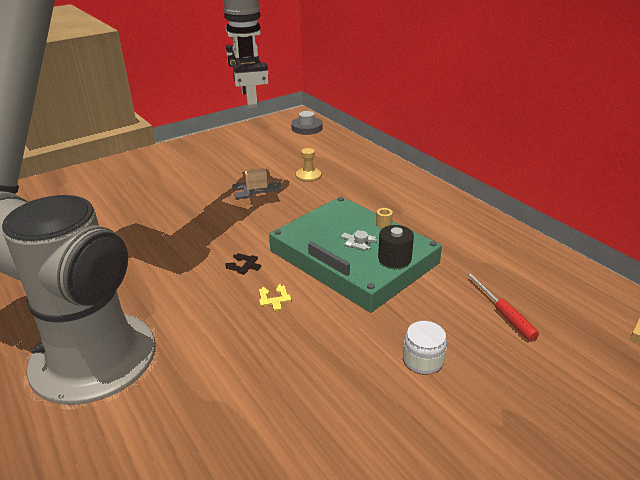

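The fork lies flat at wrist pixel (317,190), gripper clear. The clip is round the pin (scene (294,250), side (360,240)). Tin, bush, candlestick and screwdriver sit at their first pixels. Handing in.

```bash
python3 -c "
from plant import bot
print(bot.close_job())"
```

```text
the job is handed in; nothing more can be done
None
```

The clip is home on the pivot pin and the fork is back flat on the bench where it came from, released, so I handed the job in. `close_job` gives no verdict, so I don't know how it was judged. It took about 19 s of the 72 s allowed.

- **Push:** I gripped the fork by its block and slid its slot over the clip's tongue. I pushed the clip round a 60 mm arc, then straight into the pin's groove.
- **Snap:** Push force rose to about 10 N, then fell to zero as the clip snapped in. I pressed on until it hit a solid stop at about 13 N, with no further movement.
- **Clip position:** The pictures show the clip flat, its seat around the pin. My pixel estimates put the seat 2–2.5 mm from the pin using the clip's rear points, and about 3 mm using all points. The fits were loose (up to 5 mm error), and the two cameras disagree by 2–3 mm on where the pin is. I therefore rely on the snap and the solid stop as proof that it is home.
- **Fork:** It touched the bench at the same height as when I picked it up, and in the pictures it lies flat, block up, with the gripper well clear.
- **Bystanders:** The tin, bush, candlestick and screwdriver look unmoved in the scene and side views. I judged that by eye and did not measure it. The gripper stayed well clear of the clip in every view.

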